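Hang the nesting parts scoops on the hook, largest first

ROBOT

A 6-joint arm with a two-finger parallel gripper is mounted at the origin on the work surface. World frame = base frame: x ahead of the robot, y to its left, z up, the work surface at z = 0. Lengths are in mm, angles in rad, forces in N, time in s.
With the tool pointing down it reaches from about 350 to 975 mm from the base axis. Payload 7.1 kg.
Tool frame: the origin (TCP) lies at the very end of the fingers, on their centre line; the grasp point (between the pads) lies 19 mm behind it (ctrl.grip_point_offset is the distance from the TCP to the grasp point, in mm); x points along the fingers, y is the direction in which the jaws open and shut, and the axes are right-handed (so a half turn about x gives the same grasp; the last joint's range is limited). The gripper opens to 88 mm and grips with 3 to 60 N. Pads are 20 mm wide; open, the fingers measure 115 mm over their backs; the gripper's body (75 mm by 178 mm) begins 61 mm behind the grasp point.
Start: joints at [1.193, 0.423, 1.63, -0, 1.089, -0.019], TCP at [219.437, 585.194, 182.775] pointing down, gripper open.
Joint ranges: [-3, 3], [-0.9, 2.11], [0.09, 2.58], [-1.31, 4.45], [0.11, 2.69], [-2.54, 2.54]. Speed limits (rad/s): [2.39, 2.39, 3.01, 3.14, 3.14, 3.14].

INTERFACE

Orientations are given as a rotation vector (axis times angle).
In Python, from workcell import ctrl, vision, workorder gives the robot as it stands.
- The arm moves only by the shell command python3 -m crank 'ROWS'. ROWS is JSON, a list of rows, each a list of 3 entries, a list of its own where there are three numbers: the shift along the tool's x, y, z in m, then the turn, a rotation vector about the tool's x, y, z in rad, then the finger opening in m, from 0 to 0.0878. In form: [[[dx, dy, dz], [wx, wy, wz], jaw], ...]. A call has exactly 8 rows; each row shifts and turns the commanded pose from where the row before left it, along the tool's axes as they then stand; what a row does not reach is not made up. A row lasts 1/12 s, in which the tool goes at most 41.7 mm and 7.16 degrees, less where a joint would pass 70% of its speed; a pose out of reach is approached as far as the arm can. A call with a gripper value outside its range is refused whole. The fingers move at their own pace and stop on an object; the grip force is fixed at half the most. Time passes only in rows, so rows that do not move let the fingers close, or fill a call up. It gives the time, the measured TCP pose, the force and the opening at its end, in the units of the state.
- ctrl.get_obs(): the state, without advancing time (a new reading comes with each control period).
- vision.get_image(name): name is "scene" or "top" or "wrist"; returns a dict with "img" (420x560x3 uint8, blue, green, red), "mtx" (3x3 intrinsics, pixels), "rvec" (rotation vector, rad) and "tvec" (3), from world to camera coordinates, as OpenCV has them; the wrist camera has in their place "hand_eye" (4x4, takes a point from camera to tool coordinates, whose origin is the TCP and whose axes are the tool frame's). Camera axes: x right, y down, z forward; pixel columns grow to the right and rows downward; lengths in mm; the calibration is good to about 2 mm. The wrist camera is an equidistant fisheye: a pixel r from the principal point sees the ray r / f radians off the axis. A picture is of the moment at which its call begins: read the wrist's pose just before it. There is no depth.
- workorder.close_job(): hands the job in, once; it reports no verdict.
The state is a dict: "t": time; "qpos": joint angles; "qvel": joint speeds; "joint_torque": joint torques, N m; "ee_pos": TCP position; "orientation": TCP orientation; "ft_force": force on the tool from outside, world axes, zero at the start; "moment": the same for the moment, N m; "width": finger opening in mm.
Only numpy, scipy, OpenCV 4.12 (cv2) and the standard library are available. Lean on these libraries where they do the work, as an engineer would, in place of code of your own. Each camera call takes 0.05 s, during which the arm holds its last target.

TASK

Take the three parts scoops from the leaning rack under the light bar and hang them by their eyes on the prong of the hook stand, one at a time: the large orange one first and innermost, then the medium blue one, then the small red one, with all the pan mouths facing the prong's free end. Each smaller pan must end nested inside the mouth of the next larger one. Do not drop a scoop on the table, and do not shift the other things on the counter.

Things in the scene. Friction and masses are not known exactly. Their poses are not given: they have to be found in the camera images.
- large_scoop: Large orange parts scoop: round pan (rim 96 mm, base 71 mm, 36 mm deep) on a steel handle ending in a square eye. Origin: centre of the eye (46 x 46 mm in y, z outside; hole 32 x 32; 8 thick in x). +z runs up the handle from pan to eye; +x from the pan's mouth to its base. Pan axis at z = -100, mouth plane x = -20, base x = +16, foot tab, 40 wide, down to z = -154. 0.1 to 0.3 kg
- medium_scoop: Medium blue parts scoop: round pan (rim 78 mm, base 58 mm, 36 mm deep) on a steel handle ending in a square eye. Origin: centre of the eye (46 x 46 mm in y, z outside; hole 32 x 32; 8 thick in x). +z runs up the handle from pan to eye; +x from the pan's mouth to its base. Pan axis at z = -100, mouth plane x = -20, base x = +16, foot tab, 40 wide, down to z = -154. 0.1 to 0.3 kg
- small_scoop: Small red parts scoop: round pan (rim 60 mm, base 44 mm, 36 mm deep) on a steel handle ending in a square eye. Origin: centre of the eye (46 x 46 mm in y, z outside; hole 32 x 32; 8 thick in x). +z runs up the handle from pan to eye; +x from the pan's mouth to its base. Pan axis at z = -100, mouth plane x = -20, base x = +16, foot tab, 40 wide, down to z = -154. 0.1 to 0.3 kg
- large_scoop_base (a point): centre of the outside of the large pan's base, 16 mm along x and -100 mm along z from its eye's centre. Pan walls are 3 mm. Between eye and pan the 18 mm wide stem is cranked from x = 0 to x = -18 mm, so a scoop hangs nearly plumb from its eye
- medium_scoop_base (a point): centre of the outside of the medium pan's base, 16 mm along x and -100 mm along z from its eye's centre. 
- small_scoop_base (a point): centre of the outside of the small pan's base, 16 mm along x and -100 mm along z from its eye's centre. 
- rack: fixed rack, 400 mm wide (y): a white board with a foot ledge, leaning 35 degrees, upper edge towards the robot. Scoops stand in it on their foot tabs, leaning as it does, mouth down on the board's far (+x) side, eyes clear above its edge at x = 0, z = 160, y = -110, 0, +110 mm; which is where varies. Origin on the table below the middle eye; +x away from the robot
- light_bar (a point): middle of the rack's aluminium light bar, 24 (x) x 400 (y) x 24 mm (z), on end posts; in the rack's frame x 18 to 42, z 240 to 264 mm. It blocks a gripper coming straight down on the eyes: come tilted along the handle. Draw a scoop out along its handle (up and towards the robot), 170 mm or more to clear its neighbours
- hook: fixed hook stand: base 150 x 130 x 12 mm, grey column 255 mm high, one round 10 mm prong along the stand's -x (roughly towards the robot), level at z = 235 mm from x = 0 (column face) to -125, then rising to its tip. Origin: on the table below the prong's root. A hanging scoop has its eye centre at z = 224 mm and its x along the stand's +x
- hook_tip (a point): centre of the prong's free end, 137 mm from the column and 243 mm above the table. All three scoops fit and nest with the large eye about 50 mm from the column and the next ones 18 to 20 mm apart. Bring a smaller pan into the larger at about its hanging height, so that it enters centrally
- orange_bin: orange open-fronted picking bin, 150 x 100 x 75 mm high, loose, with bolts; leave alone. Origin: centre of its underside
- blue_bin: blue open-fronted picking bin, 150 x 100 x 75 mm high, loose; leave alone. Origin: centre of its underside
- tape_roll: roll of brown tape lying flat, 100 mm diameter, 45 mm high; leave alone. Origin: centre of its underside
- jar: glass jar with white cap, 68 mm diameter, 90 mm high; leave alone. Origin: centre of its underside
- wrench: steel wrench lying flat on the counter near the robot; leave alone. Origin: on its length, underside
- carton: small cardboard carton 90 x 120 x 60 mm high; leave alone. Origin: centre of its underside
- can: can with a green label, 60 mm diameter, 120 mm high; leave alone. Origin: centre of its underside
Not all that is in view belongs to the job. Leave any black look-alike of the large_scoop alone. Leave any turquoise look-alike of the small_scoop alone.

How it is judged:
By the outcome, as a careful person would: the job done as asked, in the order asked, and still so for the second after the job is handed in, with the robot touching nothing.
It also fails if it takes over 72 s, if anything falls off the work surface, if the arm or the gripper's body presses on something with over 40 N, if the wrist force passes 120 N, or if a joint passes its speed limit or range.

## Working session

There is one attempt and no reset: what is moved stays moved. The work goes in short steps, Python scripts to look and compute and a shell command to move; the robot and the scene stay as the last step left them, time stands still between calls to the robot, and variables do not carry over. Pictures are saved under pics/ and viewed, and the job is handed in when it is done.

```bash
ls; mkdir -p pics; python3 - <<'E'
from workcell import ctrl, vision, workorder
import cv2
o=ctrl.get_obs();print(o)
for n in ("scene","top","wrist"):
    d=vision.get_image(n);cv2.imwrite(f"pics/{n}0.png",d["img"])
    print(n,{k:v for k,v in d.items() if k!="img"})
print(ctrl.grip_point_offset)
E
```

```text
pics
{'t': 0.0, 'qpos': array([ 1.19298879e+00,  4.23875035e-01,  1.63067121e+00, -5.24790774e-06,
        1.08854263e+00, -1.89972689e-02]), 'qvel': array([ 4.12511581e-04, -2.92070807e-04,  2.10900587e-03,  1.93167491e-03,
        9.18316724e-05,  3.35618528e-04]), 'joint_torque': array([-4.58553568e-04, -5.44637525e+01, -2.73658544e+01,  6.41535292e-02,
        2.31780874e-02, -1.27122994e-04]), 'ee_pos': array([219.23226222, 584.65453682, 181.98774993]), 'orientation': array([ 0.28038677,  1.55269027, -0.28270262]), 'ft_force': array([ 0.51942314, -0.47668612,  0.45415004]), 'moment': array([-0.01652721,  0.02155404,  0.02090539]), 'width': 87.78546618731555}
scene {'mtx': array([[529.47139346,   0.        , 277.80925603],
       [  0.        , 529.47139346, 207.6120927 ],
       [  0.        ,   0.        ,   1.        ]]), 'rvec': array([ 1.83188388,  1.40873478, -0.68266138]), 'tvec': array([-104.80691264, -177.61263341, 2322.10098917])}
top {'mtx': array([[388.18972758,   0.        , 276.6064686 ],
       [  0.        , 388.18972758, 218.78872819],
       [  0.        ,   0.        ,   1.        ]]), 'rvec': array([ 2.16436589, -2.04479988,  0.21828137]), 'tvec': array([ -72.84403169,  568.40866774, 1264.29869462])}
wrist {'mtx': array([[325.1922621 ,   0.        , 279.08464481],
       [  0.        , 325.1922621 , 212.87159285],
       [  0.        ,   0.        ,   1.        ]]), 'hand_eye': array([[ 1.34525170e-03, -2.52003515e-01,  9.67725384e-01,
        -2.02784190e+02],
       [ 9.99997940e-01, -1.13182981e-03, -1.68485197e-03,
        -1.12280738e+00],
       [ 1.51988906e-03,  9.67725657e-01,  2.52001474e-01,
        -6.88873728e+01],
       [ 0.00000000e+00,  0.00000000e+00,  0.00000000e+00,
         1.00000000e+00]])}
18.700000000000003
```

View pics/scene0.png

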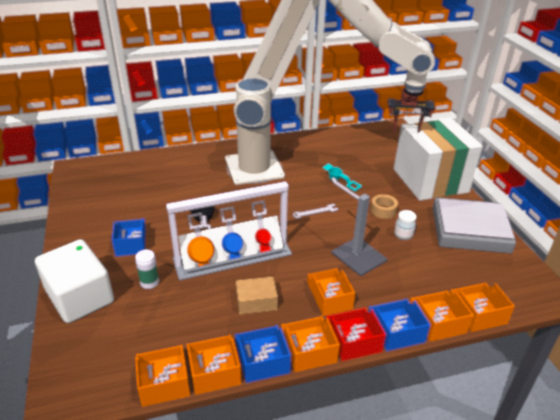

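View pics/top0.png

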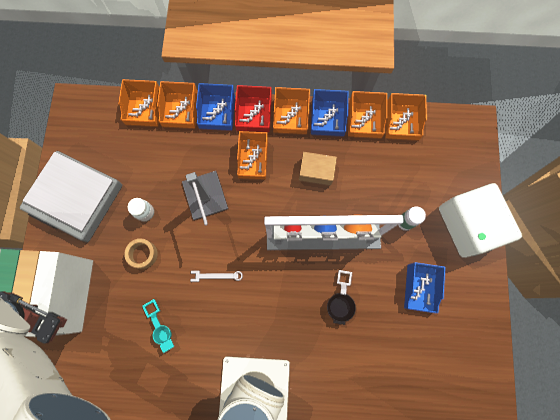

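View pics/wrist0.png

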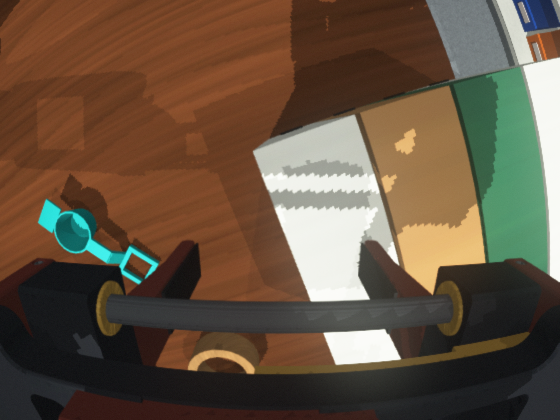

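```bash
python3 - <<'E'
import cv2
t=cv2.imread('pics/top0.png')[170:290,170:440];cv2.imwrite('pics/top0c.png',cv2.resize(t,None,fx=2.9,fy=2.9,interpolation=cv2.INTER_CUBIC))
t=cv2.imread('pics/scene0.png')[170:290,150:400];cv2.imwrite('pics/scene0c.png',cv2.resize(t,None,fx=3.2,fy=3.2,interpolation=cv2.INTER_CUBIC))
E
```

```text
(no output)
```

View pics/top0c.png

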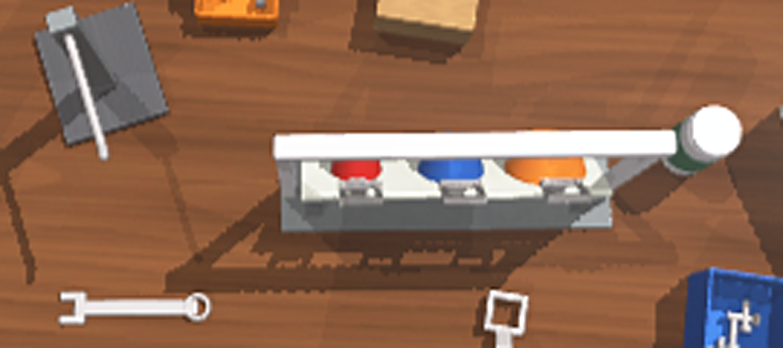

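View pics/scene0c.png

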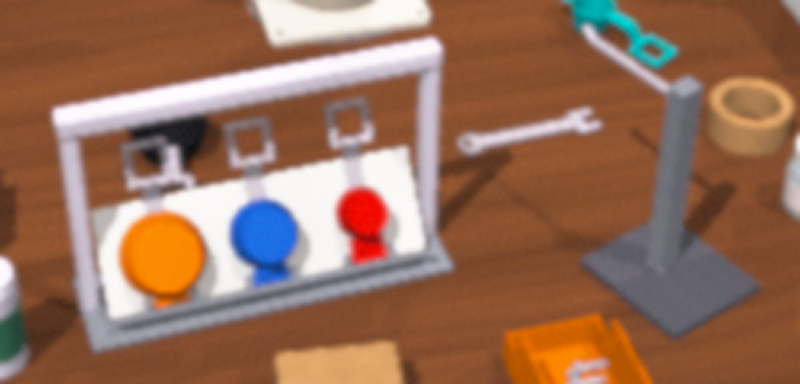

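```bash
cat > h.py <<'E'
import numpy as np, cv2
from scipy.spatial.transform import Rotation as R
from workcell import ctrl, vision, workorder
C={'scene':(np.array([[529.47139346,0,277.80925603],[0,529.47139346,207.6120927],[0,0,1]]),np.array([1.83188388,1.40873478,-0.68266138]),np.array([-104.80691264,-177.61263341,2322.10098917])),
'top':(np.array([[388.18972758,0,276.6064686],[0,388.18972758,218.78872819],[0,0,1]]),np.array([2.16436589,-2.04479988,0.21828137]),np.array([-72.84403169,568.40866774,1264.29869462]))}
def ray(c,p):
    K,r,t=C[c];M=R.from_rotvec(r).as_matrix();o=-M.T@t
    d=M.T@np.linalg.inv(K)@np.array([p[0],p[1],1.]);return o,d/np.linalg.norm(d)
def plane(c,p,z):
    o,d=ray(c,p);return o+d*(z-o[2])/d[2]
def tri(pt,ps):
    o1,d1=ray('top',pt);o2,d2=ray('scene',ps)
    A=np.stack([d1,-d2],1);s=np.linalg.lstsq(A,o2-o1,rcond=None)[0]
    a=o1+s[0]*d1;b=o2+s[1]*d2;return (a+b)/2,np.linalg.norm(a-b)
def proj(c,X):
    K,r,t=C[c];return cv2.projectPoints(np.array(X,float).reshape(-1,3),r,t,K,None)[0].reshape(-1,2)
E
python3 - <<'E'
import cv2
from h import *
print(ray('top',(0,0))[0],ray('scene',(0,0))[0])
def crop(n,x,y,w,h,f,out):
    t=cv2.imread(f'pics/{n}0.png')[y:y+h,x:x+w];cv2.imwrite(out,cv2.resize(t,None,fx=f,fy=f,interpolation=cv2.INTER_CUBIC))
crop('top',260,205,130,50,6,'pics/a1.png')
crop('scene',160,175,130,105,6,'pics/a2.png')
crop('top',170,160,70,70,8,'pics/a3.png')
crop('scene',310,160,90,120,5,'pics/a4.png')
E
```

```text
[ 290.90243724  -57.87876499 1356.05002721] [1911.1474844  -434.3020703  1262.37108055]
```

View pics/a1.png

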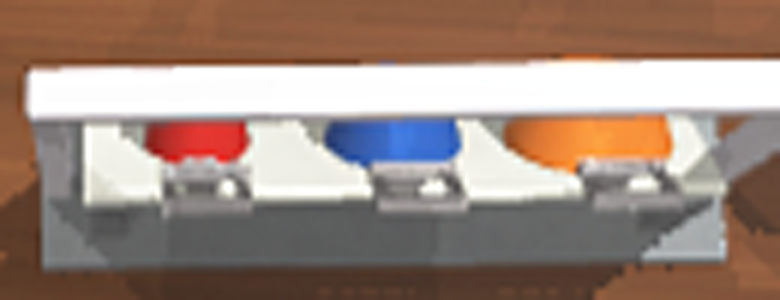

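View pics/a2.png

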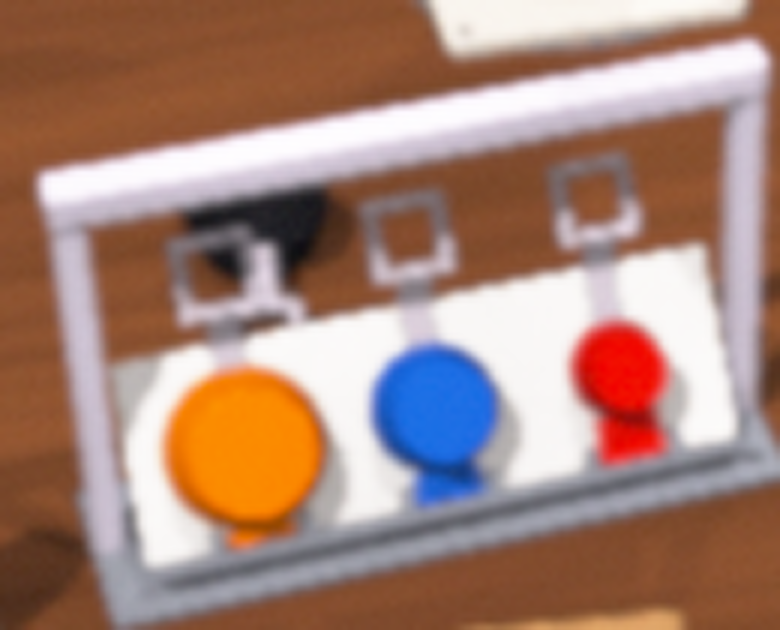

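View pics/a3.png

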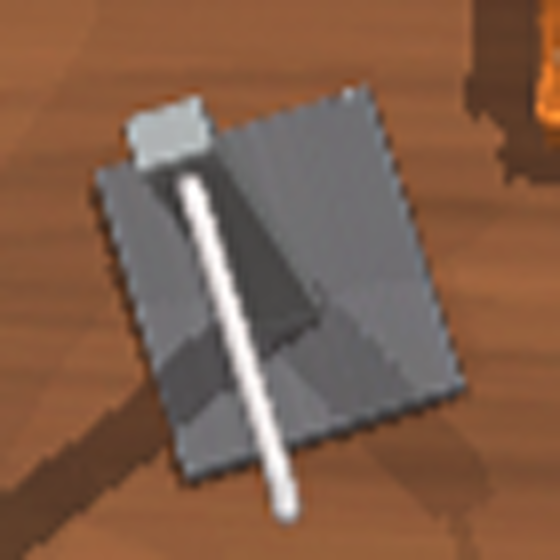

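View pics/a4.png

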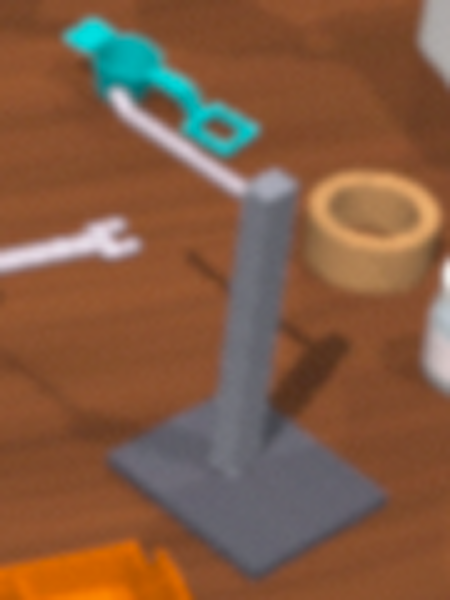

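```bash
python3 - <<'E'
from h import *
np.set_printoptions(precision=1,suppress=True)
c=lambda x0,y0,f,u,v:(x0+(u+.5)/f-.5,y0+(v+.5)/f-.5)
A1=lambda u,v:c(260,205,6,u,v);A2=lambda u,v:c(160,175,6,u,v);A3=lambda u,v:c(170,160,8,u,v);A4=lambda u,v:c(310,160,5,u,v)
for n,a,b in (('red',(206,187),(596,200)),('blue',(420,185),(409,236)),('orange',(630,183),(214,275))):
    print(n,*tri(A1(*a),A2(*b)))
print('tip',*tri(A3(287,512),A4(118,92)),plane('top',A3(287,512),243))
r=plane('top',A3(188,180),237);t=plane('top',A3(287,512),244);print('root',r,tri(A3(188,180),A4(245,188)),np.hypot(*(r-t)[:2]),np.degrees(np.arctan2(*(r-t)[1::-1])))
# light bar top corners
for p in ((264.5,216.5),(264.5,225)): print('bar L',plane('top',p,264))
t=cv2.imread('pics/top0.png');m=(t.min(2)>215).astype(np.uint8)
n,l,s,ce=cv2.connectedComponentsWithStats(m)
for i in range(1,n):
    if s[i,4]>300: print(s[i],ce[i]); 
# bar
for i in range(1,n):
    x,y,w,h,a=s[i]
    if 255<x<275 and a>300:
        pts=np.argwhere(l==i)[:,::-1].astype(np.float32); q=cv2.boxPoints(cv2.minAreaRect(pts));print(q)
        P=[plane('top',p,264) for p in q];print(np.array(P)); 
s=cv2.imread('pics/scene0.png')
E
```

```text
red [499.1 -98.3 160.9] 0.9755290688662971
blue [ 506.4 -209.   161.4] 1.7776389614351242
orange [ 513.6 -319.2  160.4] 0.23418135149356847
tip [505.6 163.8 246.1] 0.43287341939248863 [506.1 164.2 243. ]
root [632.2 214.9 237. ] (array([629.2, 210.4, 244.2]), np.float64(5.389316778340575)) 136.19324937698968 21.91935030644338
bar L [532.4  -8.  264. ]
bar L [507.4  -9.6 264. ]
[  23  152   89   78 3774] [ 67.3 190.4]
[ 455  184   67   68 2722] [487.7 216.9]
[ 265  215  138    9 1070] [334.2 219.2]
[  30  251   29   61 1062] [ 44.  279.3]
[  0 354  23  66 890] [  7.6 393.3]
[ 221  357   68   63 1569] [257.6 374.2]
[[264.9 216.2]
 [402.  214.5]
 [402.1 222.3]
 [265.  224. ]]
[[ 533.4   -9.1  264. ]
 [ 560.9 -403.6  264. ]
 [ 537.6 -403.6  264. ]
 [ 510.3  -10.8  264. ]]
```

```bash
cat >> h.py <<'E'
np.set_printoptions(precision=4,suppress=True)
yr=np.radians(3.85); yh=np.radians(21.9)
RR=R.from_euler('z',yr).as_matrix(); RH=R.from_euler('z',yh).as_matrix()
rack0=np.array([506.,-209.,0]); hook0=np.array([633.,215.,0])
s,c=np.sin(np.radians(35)),np.cos(np.radians(35))
zs=RR@np.array([-s,0,c]); xs=RR@np.array([c,0,s]); ys=RR[:,1]
RT=np.stack([-zs,ys,xs],1)      # tool at rack
RD=np.stack([[0,0,-1.],RH[:,1],RH[:,0]],1)  # tool down at hook
YE={'o':-110,'b':0,'r':110}
def eye(k): return rack0+RR@np.array([0,YE[k],160.])
def tcp(e,Rm,g=18.7): return np.asarray(e)+g*Rm[:,0]   # TCP for grasp point at e
def hk(x,z,y=0): return hook0+RH@np.array([x,y,z])
def obs():
    o=ctrl.get_obs();return np.array(o['ee_pos']),R.from_rotvec(o['orientation']).as_matrix(),o
from scipy.linalg import expm,logm
def go(p,Rm,p0=None,R0=None):
    """rows needed from current (measured) to target"""
    if p0 is None: p0,R0,_=obs()
    T0=np.eye(4);T0[:3,:3]=R0;T0[:3,3]=p0;T1=np.eye(4);T1[:3,:3]=Rm;T1[:3,3]=p
    L=np.real(logm(np.linalg.inv(T0)@T1))
    w=np.array([L[2,1],L[0,2],L[1,0]])
    for N in range(1,60):
        S=expm(L/N)
        if np.linalg.norm(S[:3,3])<=41 and np.linalg.norm(w)/N<=np.radians(7.1): break
    N=8*int(np.ceil(N/8))
    for n in (N,):
        S=expm(L/n);print('N',n,'step mm',S[:3,3],'turn',w/n,'tot turn',w)
    print('straight shift in start axes mm',R0.T@(np.asarray(p)-p0))
    return N
E
python3 - <<'E'
from h import *
p,Rm,o=obs();print(p,'\n',Rm)
print(eye('o'),eye('b'),eye('r'));print('hook tip',hk(-137,243))
for k in 'obr':print(k,tcp(eye(k),RT),tcp(eye(k)+120*zs,RT),tcp(eye(k)+180*zs,RT))
print(RT)
# base plate edge angle
A3=lambda u,v:(170+(u+.5)/8-.5,160+(v+.5)/8-.5)
a=plane('top',A3(95,172),12);b=plane('top',A3(187,480),12);d=plane('top',A3(467,383),12);e=plane('top',A3(370,88),12)
for u,v in((a,b),(e,d)):print(np.degrees(np.arctan2(*(u-v)[1::-1])))
print((a+b+d+e)/4)
go(np.array([500,0,430]),np.stack([[0,0,-1.],[0,1,0],[1,0,0]],1))
E
```

```text
[219.2688 584.7754 182.1782] 
 [[-0.0004  0.3511  0.9363]
 [-0.0011  0.9363 -0.3511]
 [-1.     -0.0012 -0.    ]]
[ 513.3859 -318.7518  160.    ] [ 506. -209.  160.] [498.6141 -99.2482 160.    ]
hook tip [505.8864 163.9007 243.    ]
o [ 524.0876 -318.0316  144.6819] [ 455.4137 -322.6531  242.9801] [ 421.0768 -324.9638  292.1292]
b [ 516.7017 -208.2798  144.6819] [ 448.0278 -212.9013  242.9801] [ 413.6909 -215.2121  292.1292]
r [509.3158 -98.5281 144.6819] [ 440.6419 -103.1496  242.9801] [ 406.305  -105.4603  292.1292]
[[ 0.5723 -0.0671  0.8173]
 [ 0.0385  0.9977  0.055 ]
 [-0.8192  0.      0.5736]]
21.92704267542832
22.34185344086981
[656.958  223.8557  12.    ]
N 24 step mm [-10.313  -21.8919  16.1052] turn [-0.0149 -0.      0.    ] tot turn [-0.3588 -0.0002  0.0012]
straight shift in start axes mm [-247.2918 -449.2697  468.1788]
```

```bash
sed -i 's/yh=np.radians(21.9)/yh=np.radians(22.0)/' h.py; python3 -m crank '[[[-0.03,0,0],[0,0,0],0.075],[[-0.04,0,0],[0,0,0],0.075],[[-0.04,0,0],[0,0,0],0.075],[[-0.04,0,0],[0,0,0],0.075],[[-0.04,0,0],[0,0,0],0.075],[[-0.025,-0.025,0.02],[0,0,0],0.075],[[0,-0.03,0.025],[0,0,0],0.075],[[0,-0.03,0.025],[0,0,0],0.075]]'
python3 - <<'E'
from h import *
print(obs()[0])
go(np.array([440,-100,420]),np.stack([[0,0,-1.],[0,1,0],[1,0,0]],1))
E
```

```text
t: 0.82
ee_pos: [255.4, 480.8, 399.5]
orientation: [0.283, 1.551, -0.278]
ft_force: [0.5, -0.7, -0.0]
width: 75.0
[255.4296 480.8296 399.4557]
N 16 step mm [ -1.3352 -33.6502  18.2728] turn [-0.0223  0.0001 -0.0002] tot turn [-0.3572  0.0012 -0.0032]
straight shift in start axes mm [ -21.9106 -479.572   376.0079]
```

```bash
python3 -m crank '[[[-0.001,-0.034,0.018],[-0.022,0,0],0.075],[[-0.001,-0.034,0.018],[-0.022,0,0],0.075],[[-0.001,-0.034,0.018],[-0.022,0,0],0.075],[[-0.001,-0.034,0.018],[-0.022,0,0],0.075],[[-0.001,-0.034,0.018],[-0.022,0,0],0.075],[[-0.001,-0.034,0.018],[-0.022,0,0],0.075],[[-0.001,-0.034,0.018],[-0.022,0,0],0.075],[[-0.001,-0.034,0.018],[-0.022,0,0],0.075]]'
python3 -m crank '[[[-0.001,-0.034,0.018],[-0.022,0,0],0.075],[[-0.001,-0.034,0.018],[-0.022,0,0],0.075],[[-0.001,-0.034,0.018],[-0.022,0,0],0.075],[[-0.001,-0.034,0.018],[-0.022,0,0],0.075],[[-0.001,-0.034,0.018],[-0.022,0,0],0.075],[[-0.001,-0.034,0.018],[-0.022,0,0],0.075],[[-0.001,-0.034,0.018],[-0.022,0,0],0.075],[[-0.001,-0.034,0.018],[-0.022,0,0],0.075]]'
python3 - <<'E'
from h import *
print(obs()[0])
go(tcp(eye('o')+120*zs,RT),RT)
E
```

```text
t: 1.48
ee_pos: [317.3, 178.3, 405.8]
orientation: [0.142, 1.566, -0.142]
ft_force: [1.4, 0.8, -0.2]
width: 74.7
t: 2.15
ee_pos: [432.1, -107.3, 413.8]
orientation: [0.005, 1.571, -0.005]
ft_force: [0.8, 1.3, -0.1]
width: 74.7
[ 432.0809 -107.3192  413.8252]
N 8 step mm [ 21.4121 -27.1484  -3.5259] turn [-0.0089 -0.0763  0.0028] tot turn [-0.0714 -0.6103  0.0224]
straight shift in start axes mm [ 170.8392 -215.189    24.6739]
```

```bash
python3 -m crank '[[[0.021,-0.027,-0.0035],[-0.009,-0.0763,0.0028],0.075],[[0.021,-0.027,-0.0035],[-0.009,-0.0763,0.0028],0.075],[[0.021,-0.027,-0.0035],[-0.009,-0.0763,0.0028],0.075],[[0.021,-0.027,-0.0035],[-0.009,-0.0763,0.0028],0.075],[[0.021,-0.027,-0.0035],[-0.009,-0.0763,0.0028],0.075],[[0.021,-0.027,-0.0035],[-0.009,-0.0763,0.0028],0.075],[[0.021,-0.027,-0.0035],[-0.009,-0.0763,0.0028],0.075],[[0.022,-0.027,-0.0035],[-0.009,-0.0763,0.0028],0.075]]'
cat > look.py <<'E'
import sys,cv2
from h import *
n=sys.argv[1];out=sys.argv[2];cam=sys.argv[3:]
print(obs()[0],obs()[2]['orientation'])
d=vision.get_image(n)['img']
if len(cam)>0:
    x,y,w,h,f=map(int,cam);d=cv2.resize(d[y:y+h,x:x+w],None,fx=f,fy=f,interpolation=cv2.INTER_CUBIC)
cv2.imwrite('pics/'+out+'.png',d)
E
python3 look.py wrist w1
python3 - <<'E'
from h import *
print(obs()[0]); go(tcp(eye('o')+120*zs,RT),RT);go(tcp(eye('o'),RT),RT)
E
```

```text
t: 2.82
ee_pos: [490.9, -275.0, 275.9]
orientation: [-0.016, 1.06, -0.051]
ft_force: [1.4, 0.2, 0.4]
width: 75.1
[ 490.8759 -275.01    275.9051] [-0.0161  1.0602 -0.0506]
[ 492.7758 -275.1107  274.4129]
N 8 step mm [ 0.9504 -5.8221 -6.156 ] turn [-0.0082 -0.0126  0.0108] tot turn [-0.0656 -0.1008  0.086 ]
straight shift in start axes mm [ 11.4986 -47.5625 -47.4322]
N 8 step mm [15.9195 -5.0849 -5.3158] turn [-0.0082 -0.0126  0.0108] tot turn [-0.0656 -0.1008  0.086 ]
straight shift in start axes mm [130.4472 -36.8827 -35.7206]
```

View pics/w1.png

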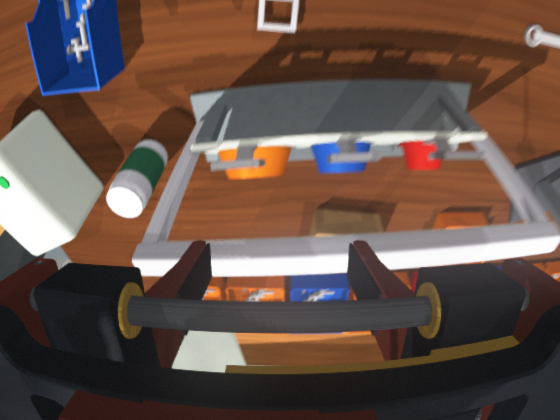

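```bash
python3 -m crank '[[[-0.005,-0.008,-0.012],[0,0,0],0.075],[[-0.005,-0.008,-0.012],[-0.011,-0.016,0.014],0.075],[[0,-0.008,-0.01],[-0.011,-0.018,0.014],0.075],[[0.004,-0.008,-0.005],[-0.011,-0.017,0.014],0.075],[[0.005,-0.008,-0.004],[-0.011,-0.017,0.014],0.075],[[0.006,-0.007,-0.004],[-0.011,-0.017,0.014],0.075],[[0.004,0,-0.001],[-0.011,-0.016,0.016],0.075],[[0,0,0],[0,0,0],0.075]]'
python3 look.py wrist w2
python3 - <<'E'
from h import *
print(obs()[0]); go(tcp(eye('o')+120*zs,RT),RT);go(tcp(eye('o'),RT),RT)
E
```

```text
t: 3.53
ee_pos: [493.2, -273.7, 280.5]
orientation: [-0.019, 1.064, -0.039]
ft_force: [0.6, -0.4, -0.6]
width: 75.2
[ 493.1635 -273.7325  280.4687] [-0.019   1.0635 -0.0385]
[ 492.7818 -273.7837  280.3421]
N 8 step mm [ 1.5692 -5.9503 -6.5736] turn [-0.0072 -0.0132  0.0096] tot turn [-0.0578 -0.1053  0.0768]
straight shift in start axes mm [ 16.5336 -48.3804 -50.6605]
N 8 step mm [16.5393 -5.2918 -5.6929] turn [-0.0072 -0.0132  0.0096] tot turn [-0.0578 -0.1053  0.0768]
straight shift in start axes mm [135.5159 -38.8319 -38.3296]
```

View pics/w2.png

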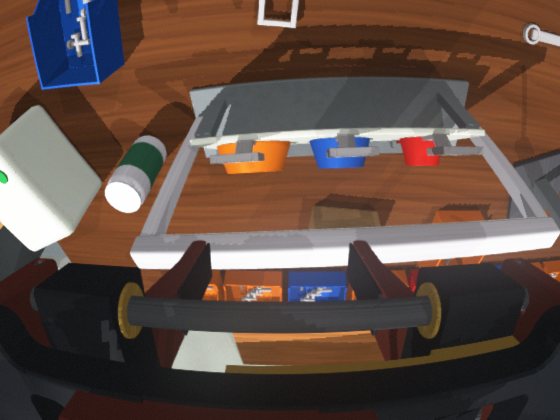

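```bash
python3 - <<'E'
from h import *
p,Rm,o=obs();print(p,o['qpos'],o['joint_torque'])
E
```

```text
[ 492.7818 -273.7837  280.3421] [-0.7049  0.0315  2.0113  0.4417  0.7231 -2.5405] [  0.1062 -31.1611 -29.3518   1.0105  -1.1947  -0.0094]
```

```bash
cat >> h.py <<'E'
RT=np.stack([-zs,-ys,-xs],1)      # flipped half turn about tool x
RD=np.stack([[0,0,-1.],-RH[:,1],-RH[:,0]],1)
E
python3 -m crank '[[[-0.01,0,0],[0.12,0,0],0.075],[[-0.01,0,0],[0.12,0,0],0.075],[[-0.01,0,0],[0.12,0,0],0.075],[[-0.01,0,0],[0.12,0,0],0.075],[[-0.01,0,0],[0.12,0,0],0.075],[[-0.01,0,0],[0.12,0,0],0.075],[[-0.005,0,0],[0.12,0,0],0.075],[[-0.005,0,0],[0.12,0,0],0.075]]'
python3 - <<'E'
from h import *
p,Rm,o=obs();print(p,o['qpos'])
go(tcp(eye('o')+130*zs,RT),RT)
E
```

```text
t: 4.25
ee_pos: [458.3, -271.3, 342.3]
orientation: [0.851, 0.956, -0.548]
ft_force: [-0.2, 0.1, 0.8]
width: 75.0
[ 458.2662 -271.2755  342.311 ] [-0.7573 -0.0892  1.979   0.4032  0.881  -1.5483]
N 24 step mm [ 3.0335 -1.4456  3.5547] turn [0.0881 0.006  0.0029] tot turn [2.1141 0.143  0.0686]
straight shift in start axes mm [ 77.6235 -70.1382  10.7017]
```

```bash

python3 -m crank '[[[0.004,-0.002,0.005],[0.123,0.009,0.004],0.075],[[0.004,-0.002,0.005],[0.123,0.009,0.004],0.075],[[0.004,-0.002,0.005],[0.123,0.009,0.004],0.075],[[0.004,-0.002,0.005],[0.123,0.009,0.004],0.075],[[0.004,-0.002,0.005],[0.123,0.009,0.004],0.075],[[0.004,-0.002,0.005],[0.123,0.009,0.004],0.075],[[0.004,-0.002,0.005],[0.123,0.009,0.004],0.075],[[0.004,-0.002,0.005],[0.123,0.009,0.004],0.075]]'
python3 -m crank '[[[0.004,-0.002,0.005],[0.123,0.009,0.004],0.075],[[0.004,-0.002,0.005],[0.123,0.009,0.004],0.075],[[0.004,-0.002,0.005],[0.123,0.009,0.004],0.075],[[0.004,-0.002,0.005],[0.123,0.009,0.004],0.075],[[0.004,-0.002,0.005],[0.123,0.009,0.004],0.075],[[0.004,-0.002,0.005],[0.123,0.009,0.004],0.075],[[0.004,-0.002,0.005],[0.123,0.009,0.004],0.075],[[0.004,-0.002,0.005],[0.123,0.009,0.004],0.075]]'
python3 - <<'E'
from h import *
p,Rm,o=obs();print(p,o['qpos'])
go(tcp(eye('o')+100*zs,RT),RT)
E
```

```text
t: 4.92
ee_pos: [466.7, -312.4, 309.8]
orientation: [1.765, 0.706, -0.988]
ft_force: [1.2, 0.1, -0.1]
width: 75.1
t: 5.58
ee_pos: [451.3, -326.2, 261.6]
orientation: [2.642, 0.207, -1.381]
ft_force: [1.0, -0.8, 0.3]
width: 75.0
[ 451.3039 -326.2008  261.6491] [-0.9637  0.1024  2.0285  0.7338  0.8297 -0.0683]
N 8 step mm [ 4.7286 -0.4435  0.845 ] turn [0.0181 0.0007 0.0017] tot turn [0.1448 0.0056 0.0135]
straight shift in start axes mm [37.8668 -3.7389  6.4339]
```

```bash

python3 -m crank '[[[0.006,0,0.001],[0.024,0.001,0.0022],0.075],[[0.006,0,0.001],[0.024,0.001,0.0022],0.075],[[0.006,-0.001,0.001],[0.024,0.001,0.0022],0.075],[[0.006,-0.001,0.001],[0.024,0.001,0.0022],0.075],[[0.006,-0.001,0.001],[0.024,0.001,0.0022],0.075],[[0.006,-0.0005,0.001],[0.025,0.001,0.0025],0.075],[[0.002,0,0],[0,0,0],0.075],[[0,0,0],[0,0,0],0.075]]'
python3 look.py wrist w3
python3 - <<'E'
from h import *
p,Rm,o=obs();print(p,o['qpos'])
go(tcp(eye('o')+100*zs,RT),RT);go(tcp(eye('o'),RT),RT)
E
```

```text
t: 6.25
ee_pos: [467.8, -321.4, 226.7]
orientation: [2.753, 0.098, -1.434]
ft_force: [-0.6, -0.3, -0.6]
width: 74.9
[ 467.8438 -321.3629  226.7137] [ 2.7531  0.0983 -1.4336]
[ 467.864  -321.6202  227.1539] [-0.9245  0.1597  2.0603  0.8038  0.7304  0.0091]
N 8 step mm [-0.0161  0.0238  0.1445] turn [ 0.0008 -0.      0.0001] tot turn [ 0.0064 -0.      0.0005]
straight shift in start axes mm [-0.1291  0.1871  1.1561]
N 8 step mm [12.4839  0.0274  0.1446] turn [ 0.0008 -0.      0.0001] tot turn [ 0.0064 -0.      0.0005]
straight shift in start axes mm [99.8709  0.2377  1.1583]
```

View pics/w3.png

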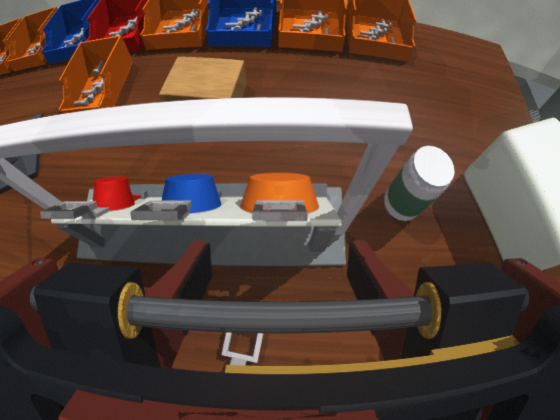

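```bash
cat >> h.py <<'E'
HE=np.array([[1.34525170e-03,-2.52003515e-01,9.67725384e-01,-2.02784190e+02],[9.99997940e-01,-1.13182981e-03,-1.68485197e-03,-1.12280738e+00],[1.51988906e-03,9.67725657e-01,2.52001474e-01,-6.88873728e+01],[0,0,0,1]])
def wproj(Xt):
    c=np.linalg.inv(HE)@np.append(Xt,1);th=np.arctan2(np.hypot(c[0],c[1]),c[2]);ph=np.arctan2(c[1],c[0])
    return np.array([279.08+325.19*th*np.cos(ph),212.87+325.19*th*np.sin(ph)])
def wprojW(Xw):
    p,Rm,_=obs();return wproj(Rm.T@(np.asarray(Xw)-p))
E
python3 - <<'E'
from h import *
for k in 'obr': print(k,wprojW(eye(k)), [wprojW(eye(k)+a*ys+b*zs).round() for a,b in((-23,23),(23,23),(23,-23),(-23,-23))])
E
python3 look.py wrist w4 30 180 300 50 2
```

```text
o [281.1254 208.673 ] [array([309., 215.]), array([254., 215.]), array([257., 203.]), array([305., 203.])]
b [163.9116 208.2382] [array([180., 215.]), array([132., 214.]), array([151., 203.]), array([193., 203.])]
r [ 70.7339 208.1663] [array([ 76., 214.]), array([ 42., 214.]), array([ 67., 203.]), array([ 99., 203.])]
[ 467.864  -321.6202  227.1539] [ 2.753   0.0978 -1.4329]
```

View pics/w4.png

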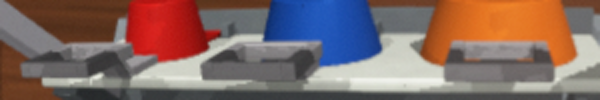

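```bash

python3 -m crank '[[[0.02,0,0.001],[0,0,0],0.075],[[0.02,0,0],[0,0,0],0.075],[[0.02,0,0],[0,0,0],0.075],[[0.015,0,0],[0,0,0],0.075],[[0.012,0,0],[0,0,0],0.075],[[0.01,0,0],[0,0,0],0.075],[[0,0,0],[0,0,0],0.075],[[0,0,0],[0,0,0],0.03]]'
python3 -m crank '[[[0,0,0],[0,0,0],0.03],[[0,0,0],[0,0,0],0.03],[[0,0,0],[0,0,0],0.03],[[0,0,0],[0,0,0],0.03],[[0,0,0],[0,0,0],0.03],[[0,0,0],[0,0,0],0.03],[[0,0,0],[0,0,0],0.03],[[0,0,0],[0,0,0],0.03]]'
python3 look.py wrist w5
python3 - <<'E'
from h import *
p,Rm,o=obs();print(p,o['qpos'],o['width'])
go(tcp(eye('o'),RT),RT)
E
```

```text
t: 7.02
ee_pos: [522.4, -318.1, 147.3]
orientation: [2.753, 0.097, -1.433]
ft_force: [-0.8, -0.4, -0.5]
width: 71.4
t: 7.68
ee_pos: [522.4, -318.2, 147.4]
orientation: [2.753, 0.097, -1.433]
ft_force: [0.3, 0.1, 0.8]
width: 30.1
[ 522.3792 -318.1655  147.3927] [ 2.7534  0.0966 -1.4327]
[ 522.377  -318.1611  147.3576] [-0.8254  0.3445  2.0513  0.9931  0.5626 -0.1428] 30.097032264231707
N 8 step mm [ 0.397  -0.0018  0.0162] turn [ 0.0007 -0.     -0.    ] tot turn [ 0.0057 -0.0003 -0.    ]
straight shift in start axes mm [ 3.1758 -0.0151  0.1303]
```

View pics/w5.png

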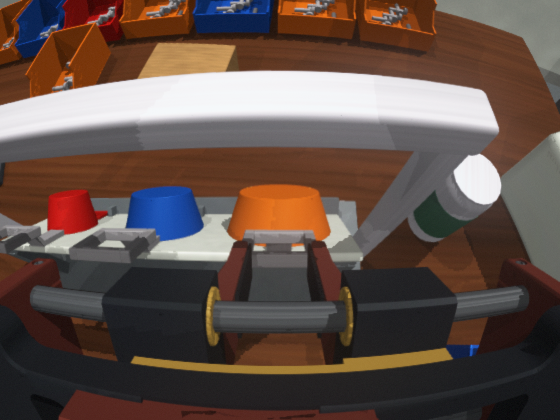

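```bash
python3 - <<'E'
from h import *
for k in 'obr': print(k,wprojW(eye(k)), [wprojW(eye(k)+a*ys+b*zs).round() for a,b in((-23,23),(23,23),(23,-23),(-23,-23))])
print('tips',wproj([0,15,0]),wproj([0,-15,0]),wproj([0,15,10]),wproj([0,15,-10]),wproj([-19,15,0]))
E
python3 look.py wrist w6 180 180 220 150 3
python3 look.py scene s6 150 150 140 120 5
```

```text
o [281.4705 244.8486] [array([324., 259.]), array([240., 259.]), array([248., 233.]), array([315., 233.])]
b [116.8553 241.429 ] [array([133., 256.]), array([ 72., 252.]), array([105., 230.]), array([159., 232.])]
r [  8.5886 235.917 ] [array([  8., 247.]), array([-26., 244.]), array([  9., 227.]), array([ 44., 228.])]
tips [304.11   236.4486] [258.5934 236.5098] [303.7742 250.5805] [304.4223 221.8881] [306.3651 246.5428]
[ 522.377  -318.1611  147.3576] [ 2.7535  0.0967 -1.4327]
[ 522.3635 -318.1545  147.3204] [ 2.7534  0.0967 -1.4328]
```

View pics/w6.png

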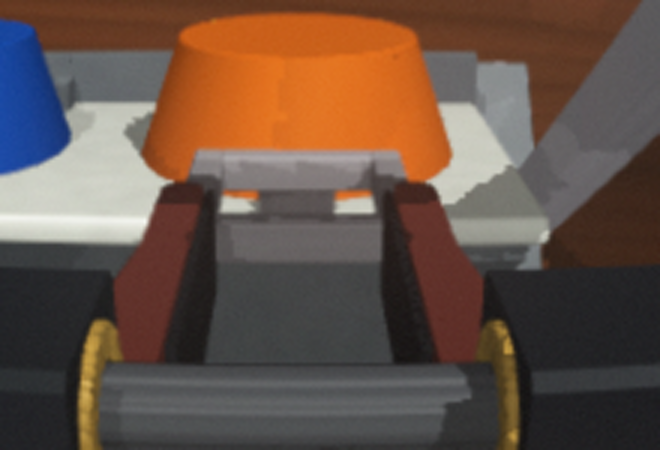

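View pics/s6.png

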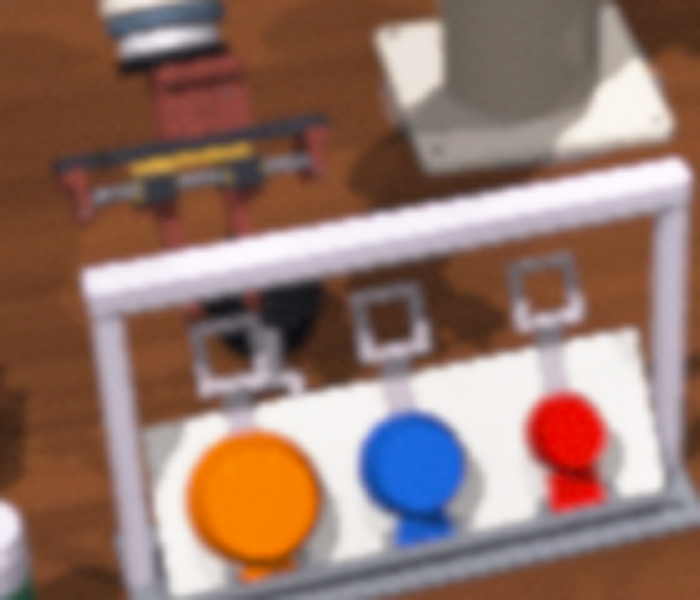

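```bash
python3 look.py wrist w7 225 222 110 60 7
```

```text
[ 522.3971 -318.1464  147.3334] [ 2.7535  0.0967 -1.4328]
```

View pics/w7.png

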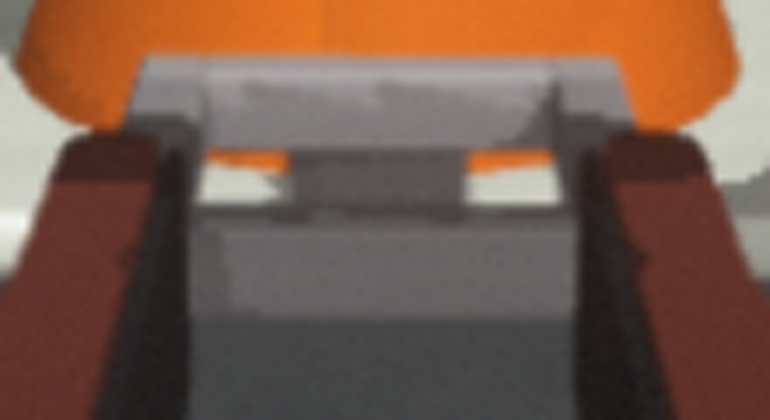

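```bash
python3 - <<'E'
from h import *
for x in (0,-19,-35,-50):
  for z in (-10,0,10): print(x,z,'30:',wproj([x,15,z]),'75:',wproj([x,37.5,z]))
E
python3 -c "
import cv2
d=cv2.imread('pics/w3.png')[225:285,170:390];cv2.imwrite('pics/w3c.png',cv2.resize(d,None,fx=3.5,fy=3.5,interpolation=cv2.INTER_CUBIC))"
```

```text
0 -10 30: [304.4223 221.8881] 75: [338.4745 221.7685]
0 0 30: [304.11   236.4486] 75: [337.7255 236.2048]
0 10 30: [303.7742 250.5805] 75: [336.9231 250.2238]
-19 -10 30: [306.7659 230.7912] 75: [343.9118 230.5573]
-19 0 30: [306.3651 246.5428] 75: [342.961  246.1525]
-19 10 30: [305.9366 261.7444] 75: [341.947  261.2149]
-35 -10 30: [309.0952 239.6868] 75: [349.2874 239.3045]
-35 0 30: [308.5924 256.5716] 75: [348.1065 255.9981]
-35 10 30: [308.0579 272.7687] 75: [346.8533 272.0292]
-50 -10 30: [311.6523 249.5067] 75: [355.1537 248.9171]
-50 0 30: [311.0204 267.572 ] 75: [353.6848 266.7511]
-50 10 30: [310.3533 284.7797] 75: [352.1357 283.7636]
```

View pics/w3c.png

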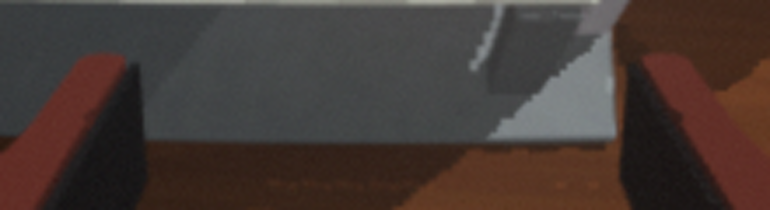

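```bash
python3 - <<'E'
from h import *
p,Rm,_=obs()
for x in (0,-19,-38):
  for y in (-22,22):
    P=proj('scene',p+Rm@np.array([x,y,0]))[0];Q=proj('top',p+Rm@np.array([x,y,0]))[0];print(x,y,P,(P-150)*5+2,Q)
E
python3 look.py top t7 300 200 110 80 7
```

```text
0 -22 [202.7716 223.745 ] [265.8581 370.7249] [356.4456 233.1622]
0 22 [189.7517 226.3352] [200.7587 383.6762] [370.3696 232.9444]
-19 -22 [201.7186 218.1667] [260.5931 342.8333] [357.633  235.7295]
-19 22 [188.6824 220.7202] [195.4119 355.6008] [371.7589 235.5086]
-38 -22 [200.6642 212.5806] [255.3208 314.9029] [358.8554 238.3722]
-38 22 [187.6115 215.0972] [190.0577 327.4862] [373.1889 238.1482]
[ 522.3969 -318.1306  147.2953] [ 2.7534  0.0968 -1.4328]
```

View pics/t7.png

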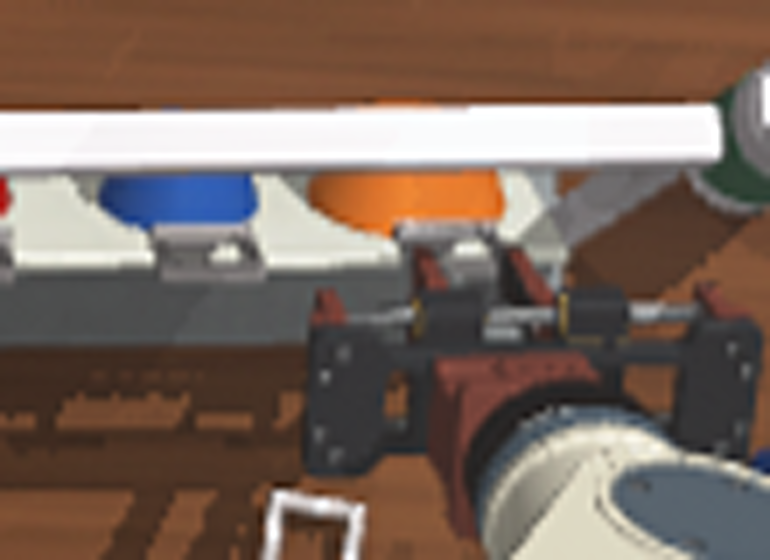

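```bash
sed -i 's/g=18.7)/g=56.7)/' h.py
python3 -m crank '[[[0,0,0],[0,0,0],0.075],[[0,0,0],[0,0,0],0.075],[[0,0,0],[0,0,0],0.075],[[0,0,0],[0,0,0],0.075],[[0.008,0,0],[0,0,0],0.075],[[0.01,0,0],[0,0,0],0.075],[[0.01,0,0],[0,0,0],0.075],[[0.01,0,0],[0,0,0],0.075]]'
python3 look.py wrist w8 180 180 220 150 3
python3 - <<'E'
from h import *
p,Rm,o=obs();print(p,o['qpos'],o['width'])
go(tcp(eye('o'),RT),RT)
E
```

```text
t: 8.6
ee_pos: [544.7, -316.5, 115.0]
orientation: [2.753, 0.097, -1.433]
ft_force: [0.3, -0.2, 0.4]
width: 74.4
[ 544.6541 -316.5033  115.0117] [ 2.7534  0.0969 -1.4335]
[ 544.8487 -315.9301  113.547 ] [-0.7877  0.4246  2.0352  1.0899  0.5102 -0.2229] 74.91983223637381
N 8 step mm [ 0.0666  0.0882 -0.0966] turn [0.0007 0.0002 0.0002] tot turn [0.0054 0.0013 0.0016]
straight shift in start axes mm [ 0.5315  0.7077 -0.7715]
```

View pics/w8.png

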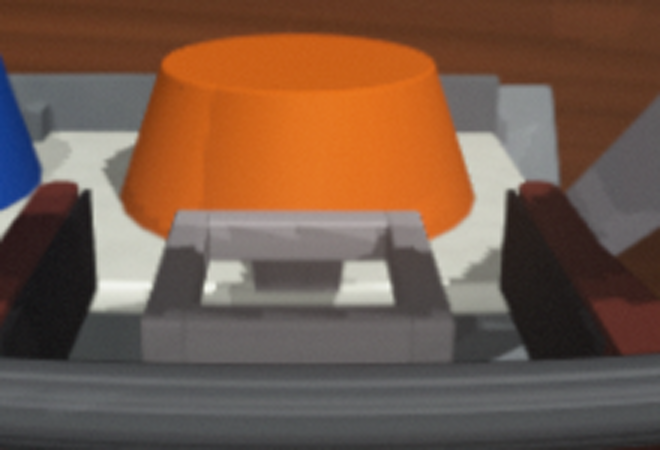

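```bash

python3 -m crank '[[[0,0,0],[0,0,0],0.03],[[0,0,0],[0,0,0],0.03],[[0,0,0],[0,0,0],0.03],[[0,0,0],[0,0,0],0.03],[[0,0,0],[0,0,0],0.03],[[0,0,0],[0,0,0],0.03],[[0,0,0],[0,0,0],0.03],[[0,0,0],[0,0,0],0.03]]'
python3 look.py wrist w9 180 180 220 150 3
```

```text
t: 9.32
ee_pos: [544.2, -316.9, 116.6]
orientation: [2.754, 0.096, -1.432]
ft_force: [-1.4, 0.6, 2.7]
width: 45.8
[ 544.1641 -316.8572  116.5658] [ 2.7536  0.0962 -1.4321]
```

View pics/w9.png

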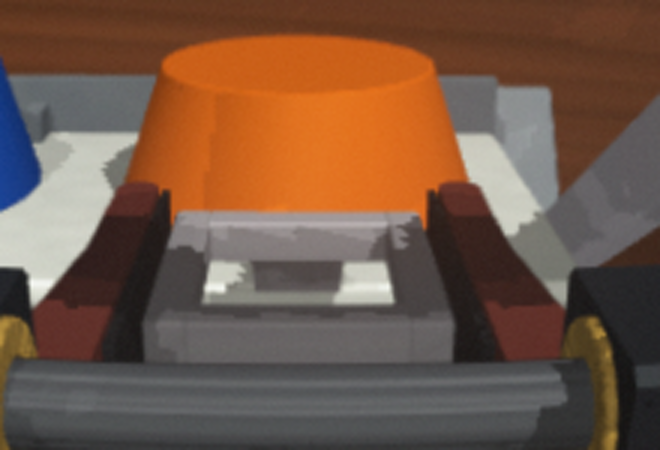

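```bash

python3 -m crank '[[[-0.012,0,0],[0,0,0],0.03],[[-0.02,0,0],[0,0,0],0.03],[[-0.024,0,0],[0,0,0],0.03],[[-0.025,0,0],[0,0,0],0.03],[[-0.025,0,0],[0,0,0],0.03],[[-0.025,0,0],[0,0,0],0.03],[[-0.025,0,0],[0,0,0],0.03],[[-0.025,0,0],[0,0,0],0.03]]'
python3 look.py wrist w10
python3 look.py scene s10
python3 - <<'E'
from h import *
p,Rm,o=obs();print(p,o['qpos'],o['width'],Rm.T@(p-tcp(eye('o'),RT)))
E
```

```text
t: 10.03
ee_pos: [439.3, -323.1, 264.8]
orientation: [2.753, 0.097, -1.435]
ft_force: [0.2, -0.2, -2.0]
width: 45.5
[ 439.2614 -323.1013  264.7601] [ 2.7527  0.0975 -1.4348]
[ 439.048  -324.6638  268.6421] [ 2.7516  0.0934 -1.4292]
[ 440.024  -325.0755  267.2385] [-0.9823  0.0736  2.0508  0.741   0.827   0.0525] 45.61578498613933 [-186.7605    2.2401   -1.6134]
```

View pics/w10.png

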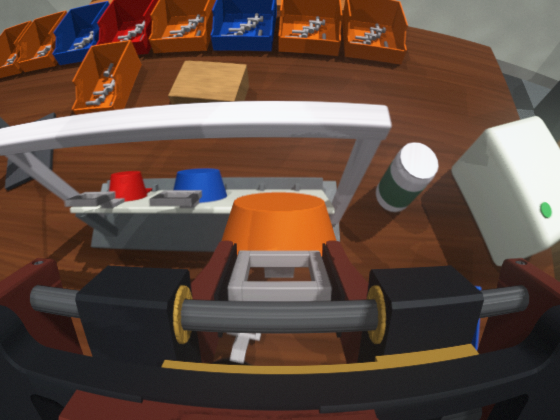

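View pics/s10.png

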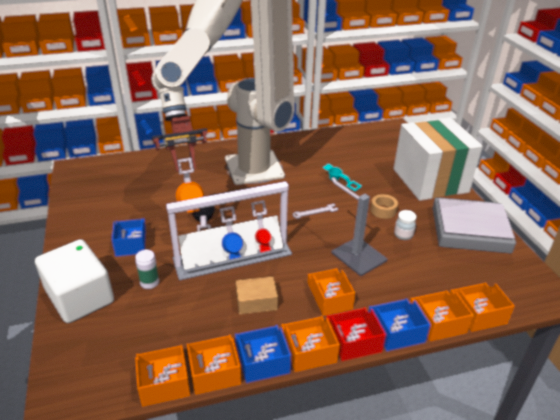

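```bash

python3 - <<'E'
from h import *
p,Rm,o=obs()
go(tcp([400,-170,320],RD),RD)
go(tcp(hk(-185,320),RD),RD,tcp([400,-170,320],RD),RD)
print(hk(-185,320),tcp(hk(-185,238),RD))
E
```

```text
N 8 step mm [ -0.2263 -20.0893   0.8849] turn [-0.0377 -0.0758 -0.013 ] tot turn [-0.3012 -0.6068 -0.1036]
straight shift in start axes mm [ -14.4788 -157.5343   25.2813]
N 8 step mm [  0.     -33.7103 -21.9072] turn [-0.  0.  0.] tot turn [-0.  0.  0.]
straight shift in start axes mm [   0.     -269.6824 -175.2574]
[461.471  145.6978 320.    ] [461.471  145.6978 181.3   ]
```

```bash

python3 -m crank '[[[0,-0.02,0.001],[-0.038,-0.076,-0.013],0.03],[[0,-0.02,0.001],[-0.038,-0.076,-0.013],0.03],[[0,-0.02,0.001],[-0.038,-0.076,-0.013],0.03],[[0,-0.02,0.001],[-0.038,-0.076,-0.013],0.03],[[0,-0.02,0.001],[-0.038,-0.076,-0.013],0.03],[[0,-0.02,0.001],[-0.038,-0.076,-0.013],0.03],[[0,-0.02,0.001],[-0.038,-0.076,-0.013],0.03],[[0,-0.02,0.001],[-0.037,-0.075,-0.013],0.03]]'
python3 - <<'E'
from h import *
p,Rm,o=obs();print(p,o['qpos'],o['width'])
go(tcp(hk(-190,300),RD),RD)
E
```

```text
t: 10.8
ee_pos: [399.9, -168.1, 258.4]
orientation: [2.004, 0.402, -2.015]
ft_force: [0.8, 0.8, -2.3]
width: 45.4
[ 399.9358 -168.0849  258.3951] [-0.4258  0.0428  1.9445  0.0006  1.1615  0.7549] 45.44730685799147
N 8 step mm [  1.9389 -33.4088 -21.3158] turn [0.0007 0.0006 0.0007] tot turn [0.0059 0.0046 0.0057]
straight shift in start axes mm [  15.8306 -266.7901 -171.2467]
```

```bash

python3 -m crank '[[[0.002,-0.033,-0.021],[0.0007,0.0006,0.0007],0.03],[[0.002,-0.034,-0.022],[0.0007,0.0006,0.0007],0.03],[[0.002,-0.034,-0.022],[0.0007,0.0006,0.0007],0.03],[[0.002,-0.034,-0.022],[0.0007,0.0006,0.0007],0.03],[[0.002,-0.034,-0.022],[0.0007,0.0006,0.0007],0.03],[[0.002,-0.034,-0.022],[0.0007,0.0006,0.0007],0.03],[[0.002,-0.034,-0.021],[0.0007,0.0006,0.0007],0.03],[[0.002,-0.03,-0.019],[0.0007,0.0006,0.0007],0.03]]'
python3 look.py wrist w11
python3 look.py scene s11 280 80 140 140 4
python3 - <<'E'
from h import *
p,Rm,o=obs();print(p,o['qpos'],o['width'])
go(tcp(hk(-185,238),RD),RD)
E
```

```text
t: 11.47
ee_pos: [457.7, 145.5, 242.5]
orientation: [2.014, 0.391, -2.009]
ft_force: [1.4, 0.1, -3.0]
width: 45.5
[457.7036 145.4734 242.5287] [ 2.0145  0.3914 -2.0092]
[459.0307 150.2899 242.4186] [ 2.0166  0.3963 -2.0079]
[458.3823 147.3229 242.3441] [0.285  0.135  1.8803 0.0019 1.1232 1.4676] 45.73765001684869
N 8 step mm [ 7.6308  0.3395 -0.2673] turn [ 0.0004 -0.0004  0.0002] tot turn [ 0.0035 -0.0033  0.0014]
straight shift in start axes mm [61.0474  2.7561 -2.0469]
```

View pics/w11.png

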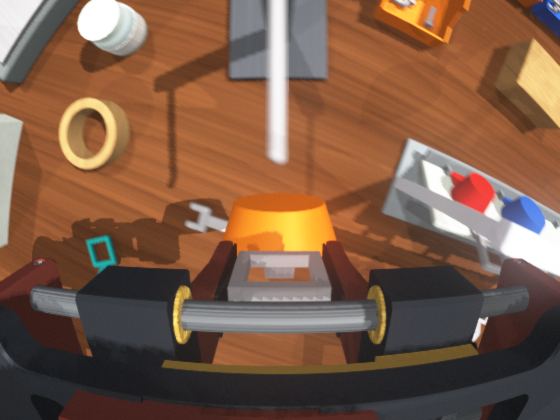

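View pics/s11.png

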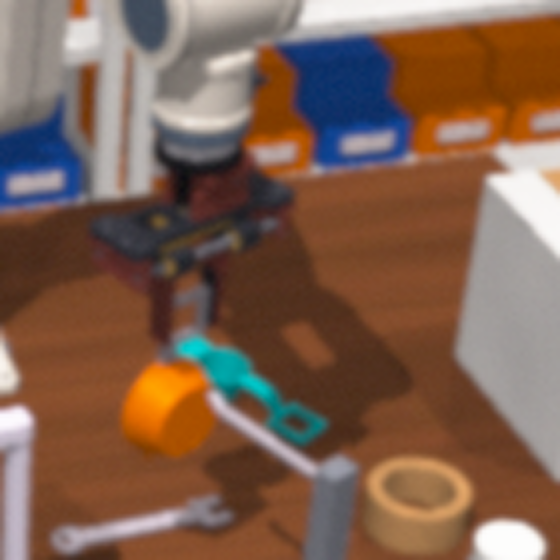

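```bash
cat >> h.py <<'E'
def wray(u,v,z,pose=None):
    p,Rm,_=obs() if pose is None else (*pose,0)
    a,b=(u-279.0846)/325.192,(v-212.8716)/325.192;th=np.hypot(a,b)
    d=np.array([np.sin(th)*a/th,np.sin(th)*b/th,np.cos(th)])
    d=Rm@HE[:3,:3]@d;o=p+Rm@HE[:3,3];return o+d*(z-o[2])/d[2]
E
python3 - <<'E'
from h import *
d=cv2.imread('pics/w11.png')
g=d.min(2)
for v in (10,30,50,90,110,130,150,155,158,160,162,165):
    r=np.where(g[v,255:310]>170)[0]
    print(v,(r.min()+255,r.max()+255) if len(r) else None)
p=np.array([457.7,145.5,242.53]);p=obs()[0];Rm=obs()[1]
for u,v,z in((278.5,158,245),(277,30,235)):
    X=wray(u,v,z);print(X,RH.T@(X-hook0))
print(tcp([0,0,0],RD), RH.T@(p-hook0),Rm.T@RD)
E
```

```text
10 (np.int64(270), np.int64(285))
30 (np.int64(270), np.int64(285))
50 (np.int64(269), np.int64(286))
90 (np.int64(270), np.int64(285))
110 (np.int64(270), np.int64(285))
130 (np.int64(270), np.int64(285))
150 (np.int64(270), np.int64(285))
155 (np.int64(270), np.int64(285))
158 (np.int64(272), np.int64(285))
160 (np.int64(274), np.int64(284))
162 None
165 None
[505.4954 168.4645 245.    ] [-135.6527    4.6171  245.    ]
[583.1245 201.0954 235.    ] [-51.4525   5.7916 235.    ]
[  0.    0.  -56.7] [-187.255     2.6638  242.3441] [[ 1.     -0.0014 -0.0033]
 [ 0.0014  1.     -0.0035]
 [ 0.0033  0.0035  1.    ]]
```

```bash

python3 -m crank '[[[0.01,0,0],[0,0,0],0.03],[[0.01,0,0],[0,0,0],0.03],[[0.01,0,0],[0,0,0],0.03],[[0.01,0,0],[0,0,0],0.03],[[0.01,0,0],[0,0,0],0.03],[[0.01,0,0],[0,0,0],0.03],[[0.001,0,0],[0,0,0],0.03],[[0,0,0],[0,0,0],0.03]]'
python3 look.py wrist w12
python3 look.py scene s12 280 110 120 120 5
python3 look.py top t12 150 140 140 100 5
python3 - <<'E'
from h import *
p,Rm,o=obs();print(p,o['qpos'],o['width'],RH.T@(p-hook0))
d=cv2.imread('pics/w12.png');g=d.min(2)
for v in (10,50,100,130,150,155,160,165,170):
    r=np.where(g[v,255:310]>170)[0]
    print(v,(r.min()+255,r.max()+255) if len(r) else None)
E
```

```text
t: 12.23
ee_pos: [458.1, 141.7, 182.2]
orientation: [2.015, 0.388, -2.01]
ft_force: [0.7, 0.3, -2.0]
width: 45.9
[458.092  141.7434 182.2371] [ 2.0153  0.3877 -2.0105]
[458.6055 142.0069 182.8963] [ 2.0165  0.388  -2.009 ]
[458.8938 142.1594 183.2893] [ 2.0173  0.3882 -2.0081]
[459.058  142.2752 183.5435] [ 0.2762  0.2065  1.944  -0.0006  0.9861  1.466 ] 45.731707890556144 [-188.5194   -2.2694  183.5435]
10 (np.int64(264), np.int64(283))
50 (np.int64(264), np.int64(283))
100 (np.int64(265), np.int64(283))
130 (np.int64(265), np.int64(283))
150 (np.int64(265), np.int64(283))
155 (np.int64(265), np.int64(283))
160 (np.int64(264), np.int64(283))
165 (np.int64(264), np.int64(284))
170 (np.int64(265), np.int64(283))
```

View pics/w12.png

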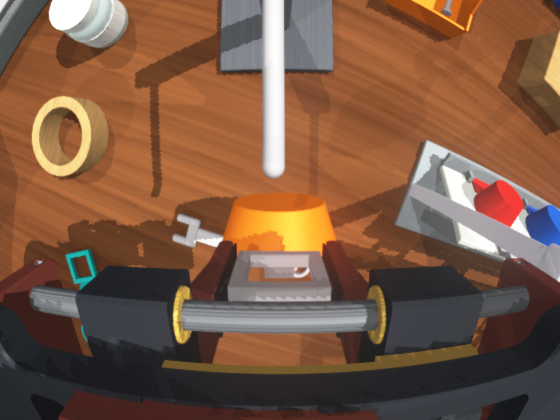

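View pics/s12.png

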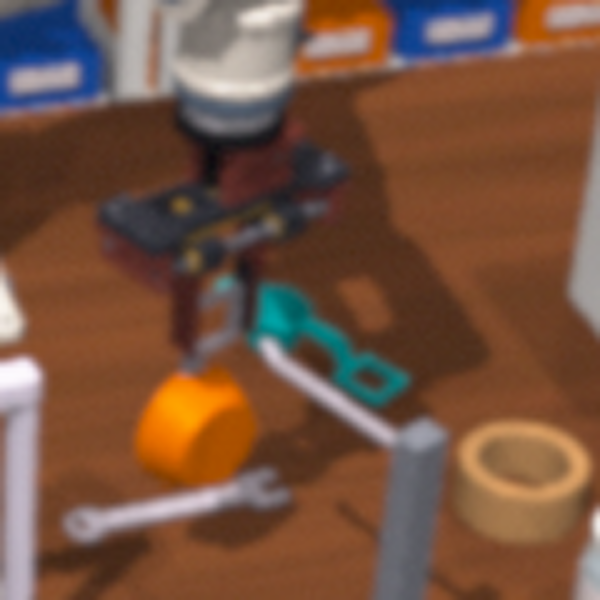

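View pics/t12.png

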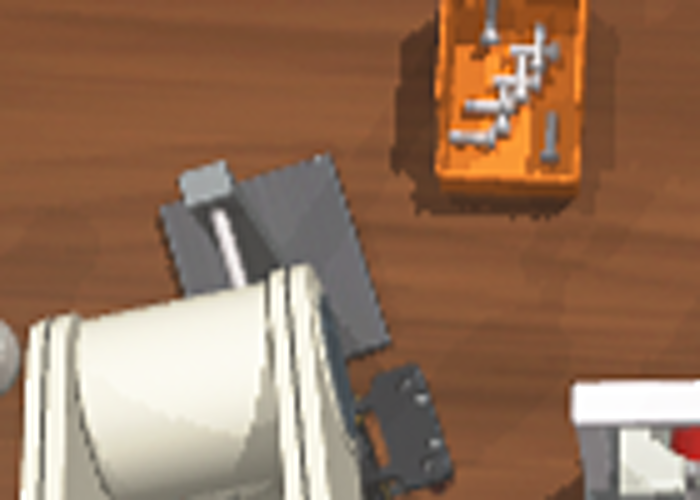

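```bash

python3 -m crank '[[[0.001,-0.002,-0.005],[0,0,0],0.03],[[0.001,-0.0015,-0.01],[0,0,0],0.03],[[0,0,-0.012],[0,0,0],0.03],[[0,0,-0.012],[0,0,0],0.03],[[0,0,-0.012],[0,0,0],0.03],[[0,0,-0.01],[0,0,0],0.03],[[0,0,-0.007],[0,0,0],0.03],[[0,0,0],[0,0,0],0.03]]'
python3 look.py wrist w13
python3 look.py scene s13 280 110 120 120 5
python3 - <<'E'
from h import *
p,Rm,o=obs();print(p,o['ft_force'],o['width'],RH.T@(p-hook0))
E
```

```text
t: 13.05
ee_pos: [522.1, 171.5, 181.2]
orientation: [2.017, 0.389, -2.007]
ft_force: [-0.3, -0.4, -2.2]
width: 45.4
[522.1411 171.5095 181.2322] [ 2.0175  0.3887 -2.0074]
[520.9637 171.0496 181.033 ] [ 2.0161  0.3885 -2.0086]
[520.2399 170.7876 180.9804] [-0.2137 -0.1602 -2.3771] 45.99818281389004 [-121.1116    1.2476  180.9804]
```

View pics/w13.png

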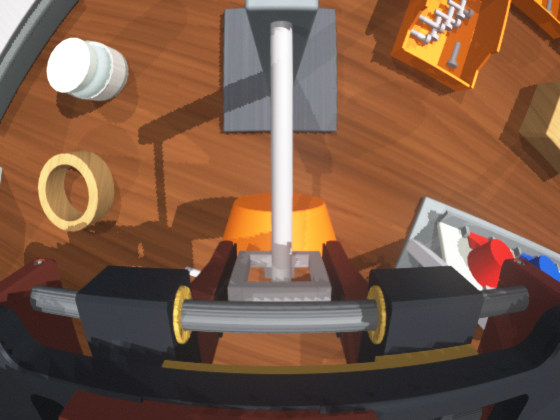

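View pics/s13.png

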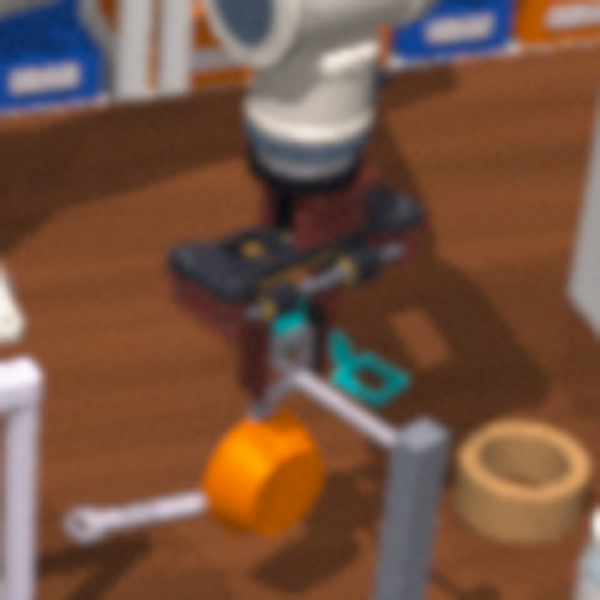

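```bash

python3 -m crank '[[[0,0,-0.005],[0,0,0],0.03],[[0,0,-0.01],[0,0,0],0.03],[[0,0,-0.012],[0,0,0],0.03],[[0,0,-0.012],[0,0,0],0.03],[[0.001,0,-0.012],[0,0,0],0.03],[[0.002,0,-0.011],[0,0,0],0.03],[[0.003,0,-0.008],[0,0,0],0.03],[[0.002,0,0],[0,0,0],0.03]]'
python3 - <<'E'
from h import *
p,Rm,o=obs();print(p,o['ft_force'],o['width'],RH.T@(p-hook0))
E
python3 -m crank '[[[0.002,0,0],[0,0,0],0.03],[[0.001,0,0],[0,0,0],0.03],[[0.001,0,0],[0,0,0],0.03],[[0,0,0],[0,0,0],0.03],[[0,0,0],[0,0,0],0.03],[[0,0,0],[0,0,0],0.03],[[0,0,0],[0,0,0],0.03],[[0,0,0],[0,0,0],0.03]]'
python3 look.py wrist w14
python3 look.py scene s14 280 130 120 120 5
python3 - <<'E'
from h import *
p,Rm,o=obs();print(p,o['ft_force'],o['width'],RH.T@(p-hook0))
E
```

```text
t: 13.82
ee_pos: [586.9, 197.5, 173.2]
orientation: [2.018, 0.389, -2.007]
ft_force: [-0.8, -1.0, -1.8]
width: 45.8
[586.9113 197.4806 173.2185] [-0.8379 -0.9918 -1.824 ] 45.783102193850866 [-49.2956   1.0214 173.2185]
t: 14.48
ee_pos: [585.0, 196.8, 170.0]
orientation: [2.016, 0.388, -2.009]
ft_force: [-4.3, -1.0, 5.7]
width: 45.6
[585.0035 196.7635 169.9813] [ 2.0161  0.3884 -2.0088]
[584.9967 196.7512 169.9652] [ 2.0161  0.3883 -2.0089]
[584.9906 196.7227 169.963 ] [-5.2564 -1.7617  5.622 ] 45.619448582142105 [-51.3603   1.0382 169.963 ]
```

View pics/w14.png

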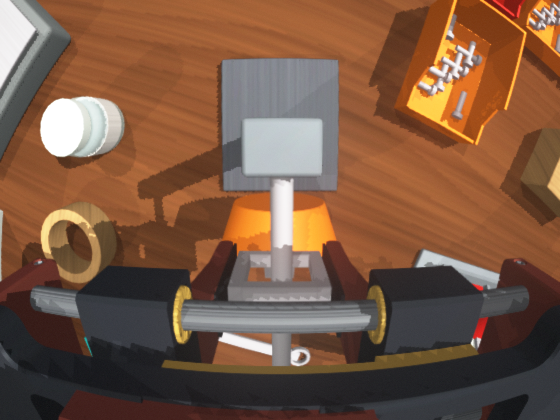

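View pics/s14.png

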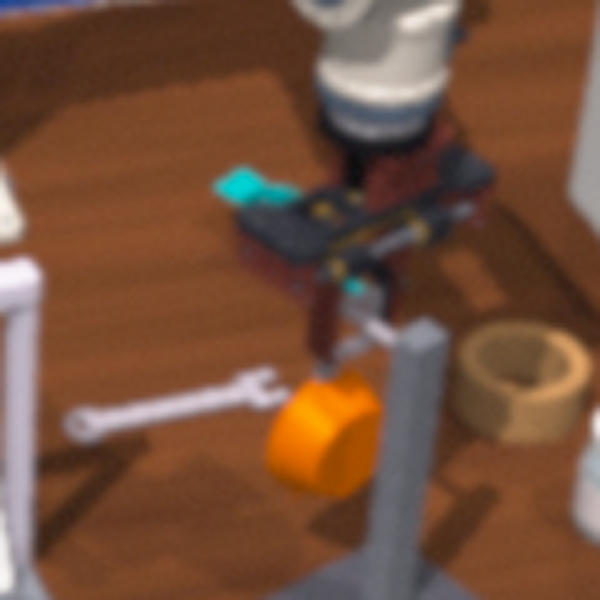

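```bash

python3 -m crank '[[[0,0,0],[0,0,0],0.05],[[0,0,0],[0,0,0],0.055],[[0,0,0],[0,0,0],0.065],[[0,0,0],[0,0,0],0.075],[[0,0,0],[0,0,0],0.075],[[0,0,0],[0,0,0],0.075],[[-0.005,0,0],[0,0,0],0.075],[[-0.015,0,0],[0,0,0],0.075]]'
python3 -m crank '[[[-0.02,0,0],[0,0,0],0.075],[[-0.025,0,0],[0,0,0],0.075],[[-0.03,0,0],[0,0,0],0.075],[[-0.03,0,0],[0,0,0],0.075],[[-0.03,0,0.01],[0,0,0],0.075],[[-0.02,0.01,0.02],[0,0,0],0.075],[[0,0.015,0.025],[0,0,0],0.075],[[0,0.02,0.025],[0,0,0],0.075]]'
python3 look.py scene s15 280 130 120 120 5
python3 look.py wrist w15
python3 - <<'E'
from h import *
p,Rm,o=obs();print(p,o['ft_force'],o['width'],RH.T@(p-hook0))
go(tcp(eye('b')+140*zs,RT),RT)
E
```

```text
t: 15.25
ee_pos: [583.8, 196.4, 187.9]
orientation: [2.012, 0.388, -2.012]
ft_force: [-0.9, -0.5, -0.7]
width: 74.9
t: 15.92
ee_pos: [527.2, 125.5, 346.4]
orientation: [2.02, 0.39, -2.004]
ft_force: [-0.2, -0.9, -0.5]
width: 75.1
[527.2022 125.4855 346.4003] [ 2.0195  0.3903 -2.0037]
[524.0385 121.0047 345.6431] [ 2.0155  0.386  -2.0076]
[525.4338 122.7881 345.4993] [0.4782 0.1491 0.5624] 74.90470912406805 [-134.2768  -45.2024  345.4993]
N 16 step mm [ 4.8634 19.2313 10.9261] turn [0.0189 0.0376 0.0059] tot turn [0.3029 0.6012 0.0942]
straight shift in start axes mm [116.9885 286.0545 186.9834]
```

View pics/s15.png

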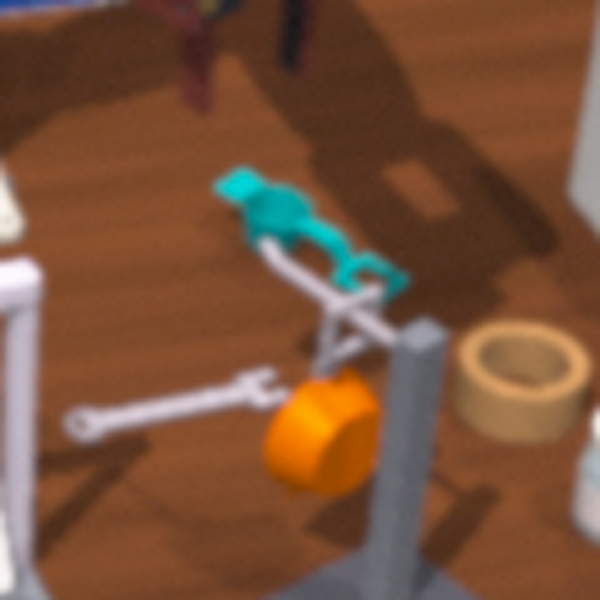

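View pics/w15.png

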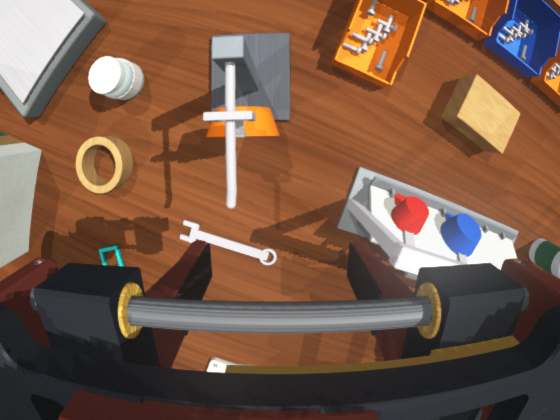

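```bash

python3 - <<'E'
from h import *
p,Rm,o=obs();print(p)
print(tcp(eye('b')+190*zs,RT)); go(tcp(eye('b')+190*zs,RT),RT)
E
```

```text
[525.4338 122.7881 345.4993]
[ 429.7148 -214.1337  269.193 ]
N 16 step mm [ 1.8544 19.0182 11.9127] turn [0.0189 0.0376 0.0059] tot turn [0.3029 0.6012 0.0942]
straight shift in start axes mm [ 75.8949 277.3172 214.0939]
```

```bash

python3 -m crank '[[[0.003,0.028,0.017],[0.0275,0.055,0.0086],0.075],[[0.003,0.028,0.017],[0.0275,0.055,0.0086],0.075],[[0.003,0.028,0.017],[0.0275,0.055,0.0086],0.075],[[0.003,0.028,0.017],[0.0275,0.055,0.0086],0.075],[[0.003,0.028,0.017],[0.0275,0.055,0.0086],0.075],[[0.003,0.028,0.017],[0.0275,0.055,0.0086],0.075],[[0.003,0.028,0.017],[0.0275,0.055,0.0086],0.075],[[0.003,0.028,0.017],[0.0275,0.055,0.0086],0.075]]'
python3 - <<'E'
from h import *
p,Rm,o=obs();print(p)
go(tcp(eye('b')+100*zs,RT),RT)
E
```

```text
t: 16.68
ee_pos: [467.9, -127.6, 299.3]
orientation: [2.577, 0.18, -1.609]
ft_force: [1.2, -0.4, -0.4]
width: 75.3
[ 467.9307 -127.5822  299.2663]
N 8 step mm [11.6021 10.3304  6.1447] turn [0.0105 0.0196 0.0032] tot turn [0.0838 0.1571 0.0253]
straight shift in start axes mm [95.1143 81.9787 45.6766]
```

```bash

python3 -m crank '[[[0.008,0.014,0.009],[0.013,0.024,0.004],0.075],[[0.01,0.014,0.008],[0.013,0.024,0.004],0.075],[[0.014,0.014,0.008],[0.013,0.024,0.004],0.075],[[0.016,0.014,0.008],[0.013,0.024,0.004],0.075],[[0.016,0.013,0.008],[0.013,0.024,0.004],0.075],[[0.016,0.012,0.006],[0.013,0.024,0.004],0.075],[[0.01,0.001,0.002],[0.006,0.013,0.001],0.075],[[0.003,0,0],[0,0,0],0.075]]'
python3 look.py wrist w16
python3 - <<'E'
from h import *
p,Rm,o=obs();print(p)
go(tcp(eye('b')+0*zs,RT),RT)
E
```

```text
t: 17.35
ee_pos: [481.3, -208.9, 193.2]
orientation: [2.756, 0.096, -1.447]
ft_force: [-0.5, 0.6, 0.7]
width: 75.0
[ 481.2535 -208.8647  193.1569] [ 2.7564  0.0956 -1.4474]
[ 481.6868 -208.6142  193.8179]
N 8 step mm [12.2868  0.2791 -0.1046] turn [-0.0002  0.0009  0.0005] tot turn [-0.0019  0.0069  0.0039]
straight shift in start axes mm [98.287   2.4001 -1.1354]
```

View pics/w16.png

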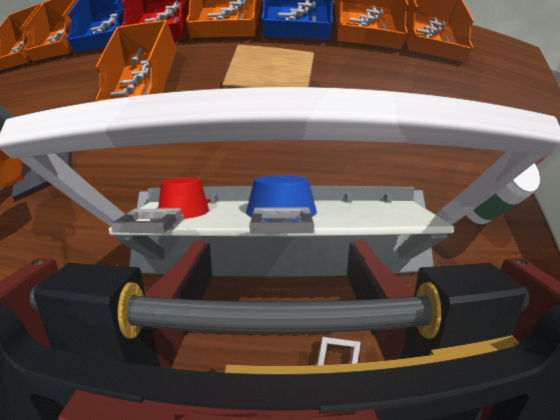

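```bash

python3 -m crank '[[[0.015,0.001,0],[0,0.003,0],0.075],[[0.018,0.001,-0.001],[0,0.003,0.002],0.075],[[0.018,0,0],[0,0.001,0.002],0.075],[[0.018,0,0],[0,0,0],0.075],[[0.013,0,0],[0,0,0],0.075],[[0.01,0,0],[0,0,0],0.075],[[0.006,0,0],[0,0,0],0.075],[[0,0,0],[0,0,0],0.075]]'
python3 look.py wrist w17 180 180 220 150 3
python3 - <<'E'
from h import *
p,Rm,o=obs();print(p,o['ft_force'])
go(tcp(eye('b')+0*zs,RT),RT)
E
```

```text
t: 18.07
ee_pos: [540.2, -206.3, 115.8]
orientation: [2.759, 0.093, -1.431]
ft_force: [0.2, -0.4, 0.4]
width: 74.9
[ 540.2394 -206.3326  115.7831] [ 2.7587  0.0932 -1.431 ]
[ 539.8724 -206.416   116.1471] [0.1409 0.1511 0.568 ]
N 8 step mm [0.1612 0.0376 0.3344] turn [ 0.0002 -0.0004 -0.0001] tot turn [ 0.0014 -0.0029 -0.0007]
straight shift in start axes mm [1.286  0.299  2.6774]
```

View pics/w17.png

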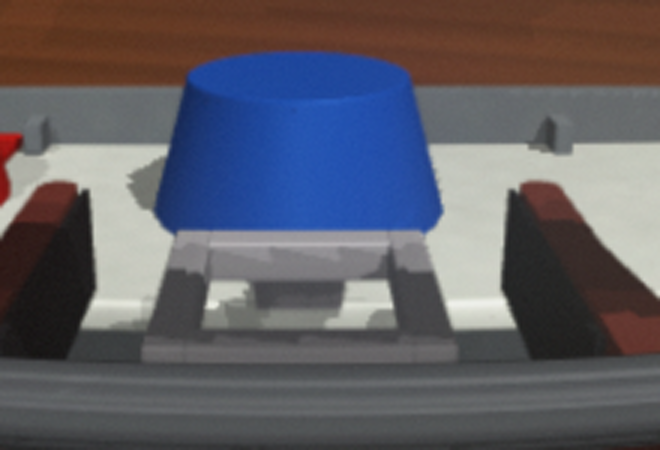

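```bash

python3 -m crank '[[[0,0,0.002],[0,0,0],0.075],[[0.001,0,0.0015],[0,0,0],0.075],[[0,0,0],[0,0,0],0.03],[[0,0,0],[0,0,0],0.03],[[0,0,0],[0,0,0],0.03],[[0,0,0],[0,0,0],0.03],[[0,0,0],[0,0,0],0.03],[[0,0,0],[0,0,0],0.03]]'
python3 -m crank '[[[0,0,0],[0,0,0],0.03],[[0,0,0],[0,0,0],0.03],[[-0.012,0,0],[0,0,0],0.03],[[-0.018,0,0],[0,0,0],0.03],[[-0.02,0,0],[0,0,0],0.03],[[-0.025,0,0],[0,0,0],0.03],[[-0.025,0,0],[0,0,0],0.03],[[-0.025,0,0],[0,0,0],0.03]]'
python3 look.py wrist w18
python3 - <<'E'
from h import *
p,Rm,o=obs();print(p,o['width'],Rm.T@(p-tcp(eye('b'),RT)))
E
```

```text
t: 18.78
ee_pos: [536.5, -207.2, 112.9]
orientation: [2.759, 0.09, -1.432]
ft_force: [-0.6, 0.2, 1.4]
width: 46.0
t: 19.45
ee_pos: [463.8, -211.5, 215.5]
orientation: [2.758, 0.091, -1.434]
ft_force: [-0.1, -0.4, -1.5]
width: 45.8
[ 463.8374 -211.5104  215.4769] [ 2.7582  0.0908 -1.434 ]
[ 463.3945 -212.1817  218.6567] 45.81339292677591 [-129.2556    0.8087    0.8652]
```

View pics/w18.png

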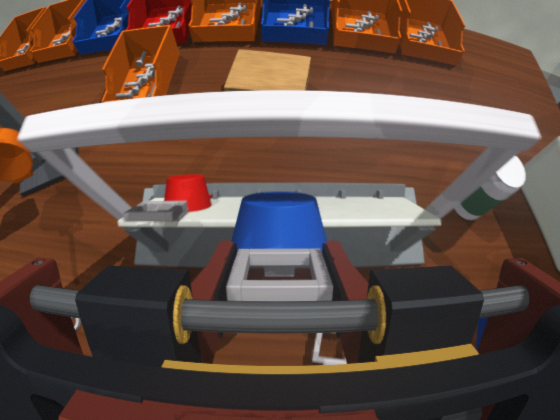

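```bash

python3 - <<'E'
from h import *
go(tcp([400,-60,320],RD),RD,tcp(eye('b')+190*zs,RT),RT)
E
python3 -m crank '[[[-0.022,0,0],[0,0,0],0.03],[[-0.022,0,0],[0,0,0],0.03],[[-0.018,0,0],[0,0,0],0.03],[[0,-0.01,0],[-0.02,-0.04,-0.006],0.03],[[0,-0.02,0],[-0.038,-0.076,-0.013],0.03],[[0,-0.02,0],[-0.038,-0.076,-0.013],0.03],[[0,-0.02,0],[-0.038,-0.076,-0.013],0.03],[[0,-0.02,0],[-0.038,-0.076,-0.013],0.03]]'
python3 - <<'E'
from h import *
p,Rm,o=obs();print(p,o['width'])
go(tcp([415,-20,310],RD),RD)
E
```

```text
N 8 step mm [  0.506  -19.718   -0.1445] turn [-0.0384 -0.0757 -0.0121] tot turn [-0.3068 -0.6057 -0.0967]
straight shift in start axes mm [  -6.2419 -155.7811   19.1885]
t: 20.17
ee_pos: [416.6, -124.3, 264.3]
orientation: [2.352, 0.271, -1.799]
ft_force: [1.2, 0.7, -2.4]
width: 45.8
[ 416.5754 -124.3212  264.3212] 45.84599462190984
N 8 step mm [  1.7237 -12.5209  -3.5559] turn [-0.0167 -0.0326 -0.0051] tot turn [-0.1334 -0.2605 -0.0407]
straight shift in start axes mm [  14.6117 -101.7714  -20.8793]
```

```bash

python3 -m crank '[[[0.003,-0.025,-0.007],[-0.0335,-0.065,-0.01],0.03],[[0.003,-0.025,-0.007],[-0.0335,-0.065,-0.01],0.03],[[0.003,-0.025,-0.007],[-0.0335,-0.065,-0.01],0.03],[[0.003,-0.025,-0.007],[-0.0335,-0.065,-0.01],0.03],[[0,-0.028,-0.02],[0,0,0],0.03],[[0,-0.028,-0.02],[0,0,0],0.03],[[0,-0.028,-0.02],[0,0,0],0.03],[[0,-0.022,-0.018],[0,0,0],0.03]]'
python3 - <<'E'
from h import *
p,Rm,o=obs();print(p,o['width'])
go(tcp(hk(-190,240,1.5),RD),RD)
E
```

```text
t: 20.83
ee_pos: [448.1, 109.4, 254.8]
orientation: [2.014, 0.394, -2.009]
ft_force: [0.2, -0.2, -1.3]
width: 45.6
[448.1452 109.3556 254.8415] 45.613260159681325
N 8 step mm [ 8.9491 -3.7684 -2.6094] turn [ 0.0001 -0.0003  0.0001] tot turn [ 0.0011 -0.0028  0.0011]
straight shift in start axes mm [ 71.633  -30.1024 -20.8024]
```

```bash

python3 -m crank '[[[0.01,-0.008,-0.005],[0,0,0],0.03],[[0.01,-0.008,-0.005],[0,0,0],0.03],[[0.01,-0.006,-0.005],[0,0,0],0.03],[[0.01,-0.005,-0.003],[0,0,0],0.03],[[0.01,-0.003,-0.002],[0,0,0],0.03],[[0.01,0,0],[0,0,0],0.03],[[0.008,0,0],[0,0,0],0.03],[[0.003,0,0],[0,0,0],0.03]]'
python3 look.py wrist w19
python3 - <<'E'
from h import *
p,Rm,o=obs();print(p,o['width'],RH.T@(p-hook0),Rm.T@RD)
E
```

```text
t: 21.5
ee_pos: [455.1, 141.1, 183.2]
orientation: [2.014, 0.39, -2.01]
ft_force: [0.1, -0.2, -1.8]
width: 45.6
[455.1349 141.0745 183.1974] [ 2.0135  0.3897 -2.0105]
[455.1723 141.1403 183.3348] 45.92203904061031 [-192.5473   -1.8661  183.3348] [[ 1.      0.0002 -0.0015]
 [-0.0002  1.      0.0014]
 [ 0.0015 -0.0014  1.    ]]
```

View pics/w19.png

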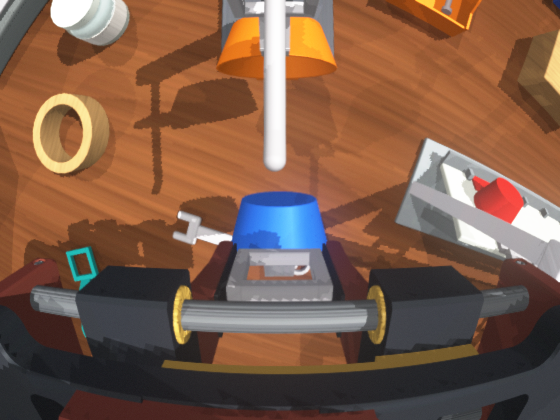

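```bash

python3 -m crank '[[[0,-0.002,-0.007],[0,0,0],0.03],[[0,-0.001,-0.012],[0,0,0],0.03],[[0,0,-0.014],[0,0,0],0.03],[[0,0,-0.014],[0,0,0],0.03],[[0,0,-0.014],[0,0,0],0.03],[[0,0,-0.014],[0,0,0],0.03],[[0,0,-0.01],[0,0,0],0.03],[[0,0,-0.004],[0,0,0],0.03]]'
python3 look.py wrist w20
python3 - <<'E'
from h import *
p,Rm,o=obs();print(p,o['ft_force'],o['width'],RH.T@(p-hook0))
E
```

```text
t: 22.22
ee_pos: [539.9, 178.9, 185.7]
orientation: [2.018, 0.391, -2.005]
ft_force: [-0.7, 1.0, -1.3]
width: 45.6
[539.8749 178.9323 185.7158] [ 2.0179  0.3911 -2.0055]
[539.4935 178.7808 185.513 ] [-0.132   0.6608 -1.2449] 45.924082424856714 [-100.2656    1.4463  185.513 ]
```

View pics/w20.png

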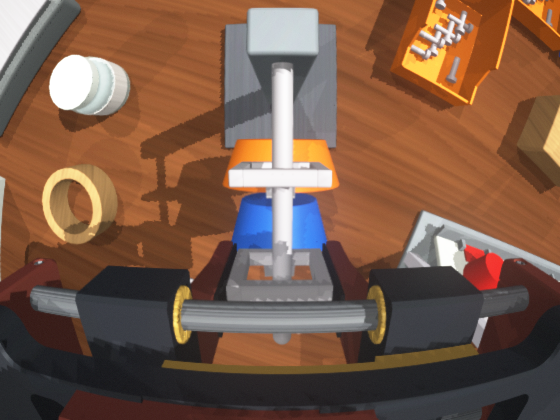

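```bash

python3 -m crank '[[[0.004,0,0],[0,0,0],0.03],[[0.004,0,0],[0,0,0],0.03],[[0.003,0,0],[0,0,0],0.03],[[0.001,0,0],[0,0,0],0.03],[[0,0,0],[0,0,0],0.03],[[0,0,-0.004],[0,0,0],0.03],[[0,0,-0.006],[0,0,0],0.03],[[0,0,-0.006],[0,0,0],0.03]]'
python3 look.py wrist w21
python3 look.py scene s21 280 130 120 120 5
python3 - <<'E'
from h import *
p,Rm,o=obs();print(p,o['ft_force'],o['width'],RH.T@(p-hook0))
E
```

```text
t: 22.93
ee_pos: [553.2, 184.3, 173.6]
orientation: [2.017, 0.391, -2.007]
ft_force: [0.1, 0.8, -1.2]
width: 45.9
[553.1598 184.2615 173.5945] [ 2.0165  0.3908 -2.0069]
[554.4645 184.7714 173.7144] [ 2.0179  0.3911 -2.0056]
[553.7757 184.5323 173.5241] [ 0.0328  0.7745 -1.7209] 45.715244302629365 [-84.8689   1.4288 173.5241]
```

View pics/s21.png

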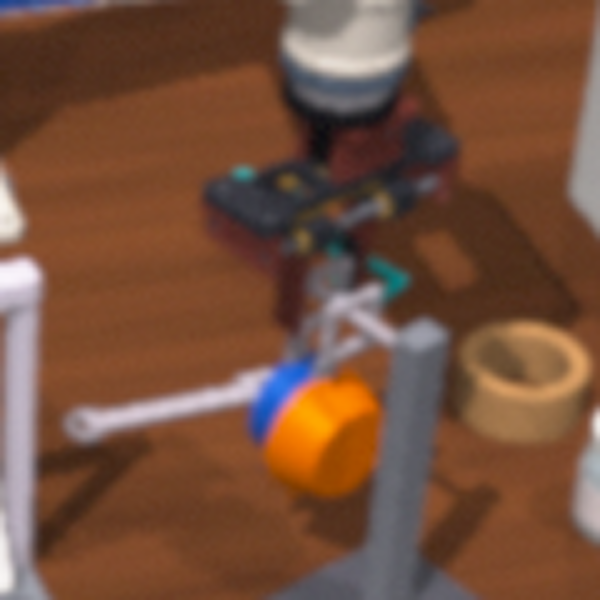

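View pics/w21.png

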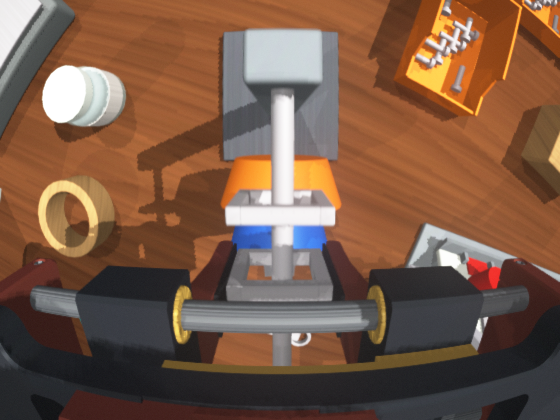

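```bash

python3 -m crank '[[[0,0,-0.004],[0,0,0],0.03],[[0,0,-0.004],[0,0,0],0.03],[[0,0,-0.004],[0,0,0],0.03],[[0.001,0,-0.0025],[0,0,0],0.03],[[0.001,0,0],[0,0,0],0.03],[[0.001,0,0],[0,0,0],0.03],[[0,0,0],[0,0,0],0.03],[[0,0,0],[0,0,0],0.03]]'
python3 look.py wrist w22
python3 look.py scene s22 280 130 120 120 5
python3 - <<'E'
from h import *
p,Rm,o=obs();print(p,o['ft_force'],o['width'],RH.T@(p-hook0))
E
```

```text
t: 23.7
ee_pos: [565.5, 189.3, 170.1]
orientation: [2.015, 0.391, -2.008]
ft_force: [0.5, 0.4, -1.7]
width: 45.8
[565.544  189.3292 170.1154] [ 2.0151  0.3907 -2.0082]
[565.63   189.3459 170.1908] [ 2.0153  0.3907 -2.008 ]
[565.6877 189.4141 170.2989] [ 0.3701 -0.1406 -1.6453] 45.929049026632065 [-71.9956   1.4928 170.2989]
```

View pics/s22.png

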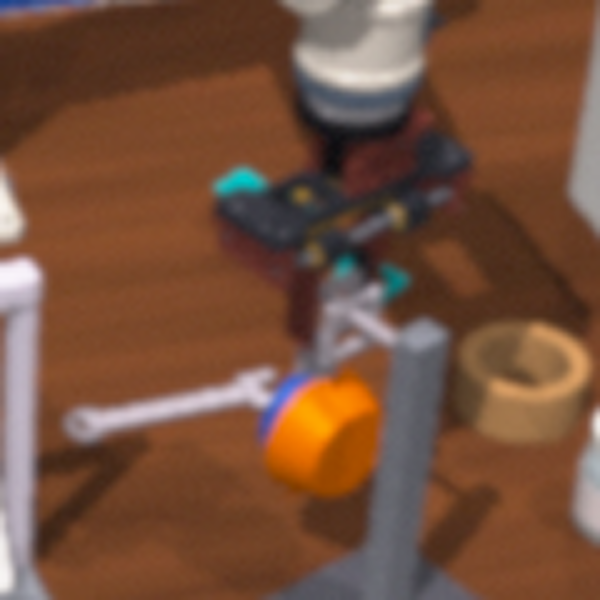

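View pics/w22.png

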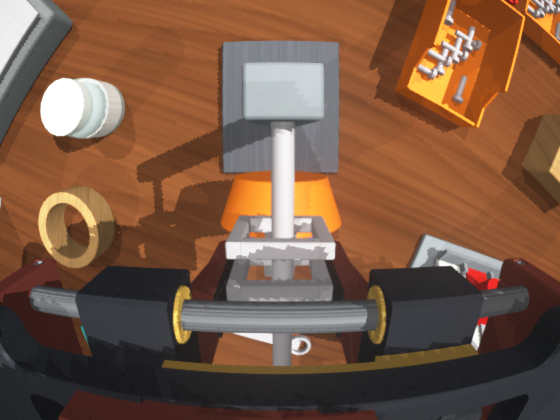

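```bash

python3 -m crank '[[[0,0,-0.0015],[0,0,0],0.03],[[0.001,0,-0.001],[0,0,0],0.03],[[0.001,0,0],[0,0,0],0.03],[[0.001,0,0],[0,0,0],0.03],[[0,0,0],[0,0,0],0.03],[[0,0,0],[0,0,0],0.03],[[0,0,0],[0,0,0],0.03],[[0,0,0],[0,0,0],0.03]]'
python3 - <<'E'
from h import *
p,Rm,o=obs();print(p,o['ft_force'],o['width'],RH.T@(p-hook0))
E
```

```text
t: 24.47
ee_pos: [568.1, 190.3, 167.2]
orientation: [2.015, 0.391, -2.008]
ft_force: [0.0, 0.4, -1.1]
width: 46.2
[568.0667 190.3228 167.243 ] [ 0.04    0.3587 -1.1429] 46.21008864425121 [-69.4494   1.4441 167.243 ]
```

```bash

python3 -m crank '[[[0.001,0,0],[0,0,0],0.03],[[0.001,0,0],[0,0,0],0.03],[[0,0,0],[0,0,0],0.03],[[0,0,0],[0,0,0],0.03],[[0,0,0],[0,0,0],0.05],[[0,0,0],[0,0,0],0.06],[[0,0,0],[0,0,0],0.07],[[0,0,0],[0,0,0],0.075]]'
python3 look.py wrist w23
python3 -m crank '[[[0,0,0],[0,0,0],0.075],[[-0.01,0,0],[0,0,0],0.075],[[-0.02,0,0],[0,0,0],0.075],[[-0.03,0,0],[0,0,0],0.075],[[-0.03,0,0],[0,0,0],0.075],[[-0.03,0,0],[0,0,0],0.075],[[-0.03,0.005,0.005],[0,0,0],0.075],[[-0.015,0.015,0.015],[0,0,0],0.075]]'
python3 look.py scene s23 280 130 120 120 5
python3 look.py wrist w24
python3 - <<'E'
from h import *
p,Rm,o=obs();print(p,o['ft_force'],o['width'],RH.T@(p-hook0))
go(tcp(eye('r')+190*zs,RT),RT)
E
```

```text
t: 25.13
ee_pos: [568.1, 190.4, 165.1]
orientation: [2.015, 0.391, -2.008]
ft_force: [-0.0, 0.4, -0.2]
width: 66.4
[568.1448 190.3501 165.1106] [ 2.0154  0.3907 -2.0079]
t: 25.85
ee_pos: [558.4, 165.8, 335.0]
orientation: [2.021, 0.394, -2.001]
ft_force: [-0.1, -1.1, 0.9]
width: 75.1
[558.3956 165.8384 334.9989] [ 2.0214  0.3936 -2.0007]
[557.492  162.2905 336.9257] [ 2.0227  0.3901 -1.9993]
[557.5221 163.2354 334.5932] [ 0.7424  0.3671 -0.3451] 75.20768352168608 [-89.3732 -19.7208 334.5932]
N 8 step mm [ 1.7205 28.1992 26.3939] turn [0.0381 0.0744 0.012 ] tot turn [0.305  0.5954 0.0961]
straight shift in start axes mm [ 63.4301 197.7631 225.92  ]
```

View pics/s23.png

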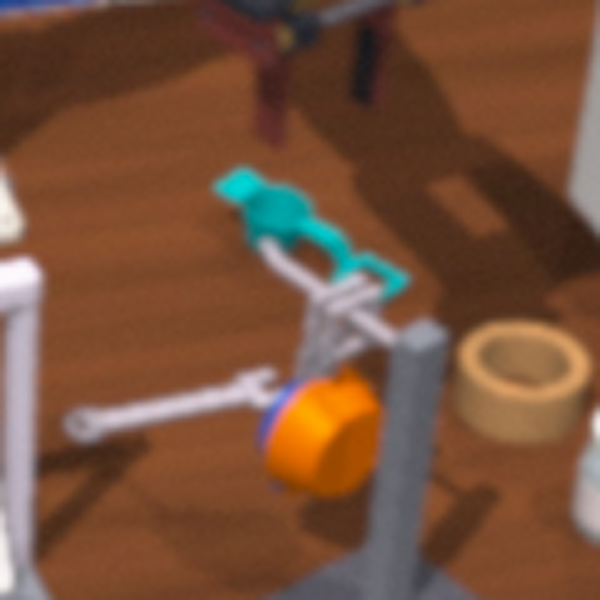

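View pics/w24.png

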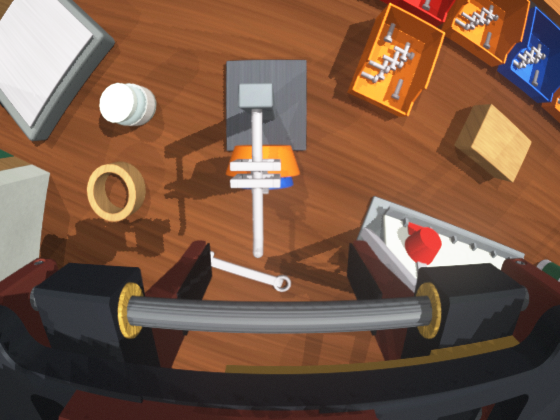

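```bash

python3 -m crank '[[[0.001,0.028,0.026],[0.034,0.066,0.0107],0.075],[[0.001,0.028,0.026],[0.034,0.066,0.0107],0.075],[[0.001,0.028,0.026],[0.034,0.066,0.0107],0.075],[[0.002,0.028,0.026],[0.034,0.066,0.0107],0.075],[[0.002,0.028,0.026],[0.034,0.066,0.0107],0.075],[[0.002,0.028,0.026],[0.034,0.066,0.0107],0.075],[[0.002,0.028,0.026],[0.034,0.066,0.0107],0.075],[[0.002,0.028,0.026],[0.034,0.066,0.0107],0.075]]'
python3 - <<'E'
from h import *
p,Rm,o=obs();print(p)
go(tcp(eye('r')+100*zs,RT),RT)
E
```

```text
t: 26.62
ee_pos: [427.3, -98.0, 275.0]
orientation: [2.665, 0.136, -1.535]
ft_force: [0.9, 0.7, -1.0]
width: 74.9
[427.3378 -97.9514 274.9505]
N 8 step mm [11.4815  0.8282  0.4356] turn [0.005  0.0107 0.0017] tot turn [0.0404 0.0854 0.0133]
straight shift in start axes mm [91.853   7.1397  0.1748]
```

```bash

python3 -m crank '[[[0.014,0.001,0.001],[0.007,0.014,0.002],0.075],[[0.015,0.001,0.001],[0.007,0.014,0.002],0.075],[[0.015,0.001,0.001],[0.007,0.014,0.002],0.075],[[0.015,0.001,0.001],[0.007,0.014,0.002],0.075],[[0.015,0.001,0.0],[0.007,0.014,0.002],0.075],[[0.012,0.001,0.0],[0.005,0.014,0.002],0.075],[[0.006,0.001,0],[0,0,0],0.075],[[0,0,0],[0,0,0],0.075]]'
python3 look.py wrist w25
python3 - <<'E'
from h import *
p,Rm,o=obs();print(p)
go(tcp(eye('r')+0*zs,RT),RT)
E
```

```text
t: 27.28
ee_pos: [474.5, -99.7, 193.8]
orientation: [2.754, 0.1, -1.447]
ft_force: [-0.9, 0.5, -1.0]
width: 74.9
[474.4878 -99.6589 193.8165] [ 2.7536  0.0998 -1.4475]
[474.6331 -99.7492 194.6242]
N 8 step mm [12.3503  0.1724 -0.0196] turn [0.0001 0.0009 0.0006] tot turn [0.0008 0.007  0.0048]
straight shift in start axes mm [98.7984  1.5882 -0.4592]
```

View pics/w25.png

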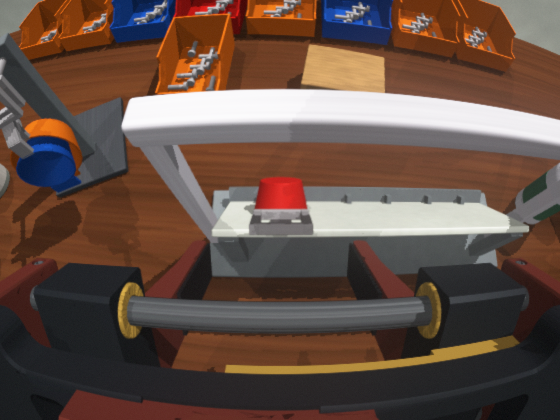

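```bash

python3 -m crank '[[[0.015,0.001,0],[0,0.003,0.001],0.075],[[0.018,0.0005,0],[0,0.003,0.002],0.075],[[0.018,0,0],[0,0.001,0.002],0.075],[[0.018,0,0.001],[0,0,0],0.075],[[0.013,0,0.001],[0,0,0],0.075],[[0.01,0,0],[0,0,0],0.075],[[0.006,0,0],[0,0,0],0.075],[[0,0,0],[0,0,0],0.075]]'
python3 look.py wrist w26 180 180 220 150 3
python3 - <<'E'
from h import *
p,Rm,o=obs();print(p,o['ft_force'])
go(tcp(eye('r')+0*zs,RT),RT)
E
```

```text
t: 28.0
ee_pos: [530.2, -97.7, 114.0]
orientation: [2.758, 0.093, -1.432]
ft_force: [-0.2, 0.3, -0.3]
width: 74.9
[530.1602 -97.7375 113.9953] [ 2.7579  0.0928 -1.432 ]
[529.8934 -97.7303 114.4289] [ 0.5994 -1.219   0.7052]
N 8 step mm [ 0.1765 -0.0732 -0.0611] turn [ 0.0002 -0.0003 -0.0001] tot turn [ 0.0017 -0.0023 -0.0008]
straight shift in start axes mm [ 1.4119 -0.586  -0.4881]
```

View pics/w26.png

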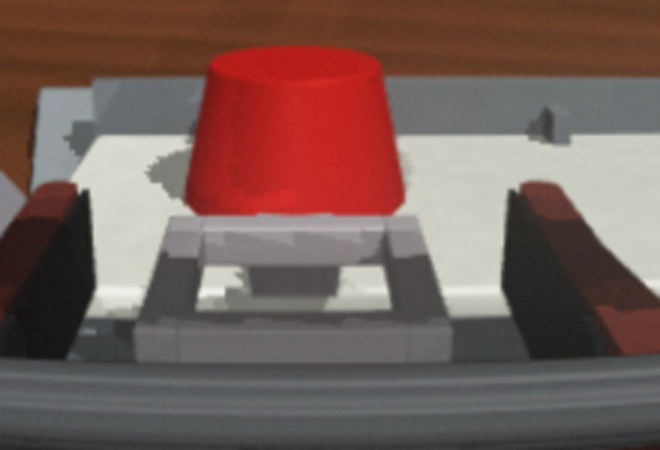

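Same as the orange grasp. Shift slightly, close and draw out.

```bash

python3 -m crank '[[[0.001,-0.001,0],[0,0,0],0.06],[[0,0,0],[0,0,0],0.03],[[0,0,0],[0,0,0],0.03],[[0,0,0],[0,0,0],0.03],[[0,0,0],[0,0,0],0.03],[[0,0,0],[0,0,0],0.03],[[0,0,0],[0,0,0],0.03],[[0,0,0],[0,0,0],0.03]]'
python3 -m crank '[[[0,0,0],[0,0,0],0.03],[[-0.012,0,0],[0,0,0],0.03],[[-0.02,0,0],[0,0,0],0.03],[[-0.025,0,0],[0,0,0],0.03],[[-0.028,0,0],[0,0,0],0.03],[[-0.028,0,0],[0,0,0],0.03],[[-0.028,0,0],[0,0,0],0.03],[[-0.028,0,0],[0,0,0],0.03]]'
python3 look.py wrist w27
python3 - <<'E'
from h import *
p,Rm,o=obs();print(p,o['width'],Rm.T@(p-tcp(eye('r'),RT)))
go(tcp([405,-20,320],RD),RD,tcp(eye('r')+190*zs,RT),RT)
E
```

```text
t: 28.72
ee_pos: [530.4, -97.1, 114.1]
orientation: [2.758, 0.092, -1.43]
ft_force: [-3.7, -0.3, 6.3]
width: 45.9
t: 29.38
ee_pos: [434.5, -102.9, 248.8]
orientation: [2.757, 0.093, -1.432]
ft_force: [0.1, -0.4, -1.2]
width: 46.2
[ 434.5214 -102.878   248.7969] [ 2.7572  0.0929 -1.4323]
[ 434.4567 -103.3304  252.8489] 45.932214734012604 [-169.6226    0.3101   -1.752 ]
N 8 step mm [  0.5506 -10.8327   0.1595] turn [-0.0384 -0.0757 -0.0121] tot turn [-0.3068 -0.6057 -0.0967]
straight shift in start axes mm [ -1.84   -85.3551  12.9019]
```

View pics/w27.png

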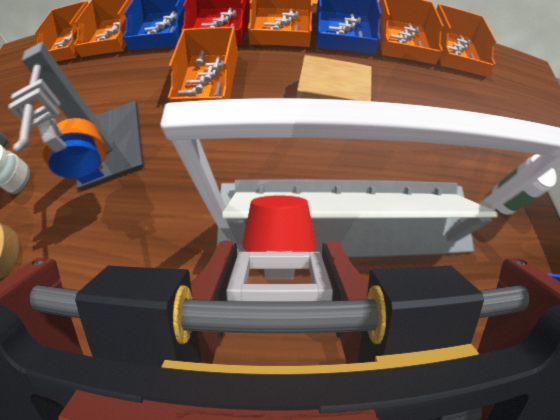

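```bash

python3 -m crank '[[[-0.02,0,0],[0,0,0],0.03],[[-0.01,-0.005,0],[-0.02,-0.04,-0.006],0.03],[[0,-0.011,0],[-0.038,-0.076,-0.012],0.03],[[0,-0.011,0],[-0.038,-0.076,-0.012],0.03],[[0,-0.012,0],[-0.038,-0.076,-0.012],0.03],[[0,-0.012,0],[-0.038,-0.076,-0.012],0.03],[[0,-0.012,0],[-0.038,-0.076,-0.012],0.03],[[0,-0.012,0],[-0.038,-0.076,-0.012],0.03]]'
python3 - <<'E'
from h import *
p,Rm,o=obs();print(p,o['width'])
go(tcp(hk(-190,275,1.5),RD),RD)
E
```

```text
t: 30.1
ee_pos: [405.5, -29.6, 271.2]
orientation: [2.156, 0.34, -1.926]
ft_force: [0.7, -0.9, -1.2]
width: 45.9
[405.4544 -29.6392 271.2431] 45.866542485433904
N 8 step mm [  7.264  -18.3864 -13.0946] turn [-0.0069 -0.0137 -0.0024] tot turn [-0.0551 -0.1095 -0.0196]
straight shift in start axes mm [  61.6329 -150.024   -98.2542]
```

```bash

python3 -m crank '[[[0.007,-0.021,-0.014],[-0.008,-0.015,-0.003],0.03],[[0.007,-0.021,-0.015],[-0.008,-0.015,-0.003],0.03],[[0.007,-0.021,-0.015],[-0.008,-0.015,-0.003],0.03],[[0.007,-0.021,-0.015],[-0.008,-0.015,-0.003],0.03],[[0.007,-0.021,-0.015],[-0.008,-0.015,-0.003],0.03],[[0.007,-0.019,-0.014],[-0.008,-0.015,-0.003],0.03],[[0.007,-0.015,-0.01],[-0.007,-0.015,-0.002],0.03],[[0.007,-0.008,-0.007],[0,-0.004,0],0.03]]'
python3 - <<'E'
from h import *
p,Rm,o=obs();print(p,o['width'])
go(tcp(hk(-180,240,1.5),RD),RD)
E
```

```text
t: 30.77
ee_pos: [457.0, 146.6, 219.8]
orientation: [2.014, 0.392, -2.009]
ft_force: [0.3, -0.8, -1.4]
width: 46.0
[456.9543 146.5864 219.8055] 45.98414182933829
N 8 step mm [ 4.5649  0.1295 -1.0997] turn [-0.     -0.0004  0.0001] tot turn [-0.0002 -0.0028  0.001 ]
straight shift in start axes mm [36.5292  1.0516 -8.7526]
```

```bash

python3 -m crank '[[[0.007,0,0],[0,0,0],0.03],[[0.008,0,0],[0,0,0],0.03],[[0.008,0,0],[0,0,0],0.03],[[0.008,0,0],[0,0,0],0.03],[[0.005,0,0],[0,0,0],0.03],[[0.001,0,0],[0,0,0],0.03],[[0,0,0],[0,0,0],0.03],[[0,0,0],[0,0,0],0.03]]'
python3 look.py wrist w28
python3 - <<'E'
from h import *
p,Rm,o=obs();print(p,o['width'],RH.T@(p-hook0),Rm.T@RD)
E
```

```text
t: 31.43
ee_pos: [457.0, 144.1, 184.5]
orientation: [2.018, 0.389, -2.009]
ft_force: [-0.6, 0.2, -1.2]
width: 46.1
[456.9816 144.0774 184.4689] [ 2.0178  0.3887 -2.0085]
[457.0797 144.2046 184.6022] 45.64667803068056 [-189.6309    0.2606  184.6022] [[ 1.      0.0004 -0.0048]
 [-0.0003  1.      0.0029]
 [ 0.0048 -0.0029  1.    ]]
```

View pics/w28.png

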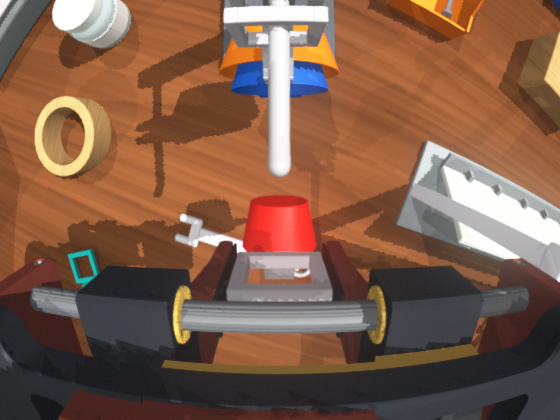

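```bash

python3 -m crank '[[[0,-0.0005,-0.007],[0,0,0],0.03],[[0,0,-0.01],[0,0,0],0.03],[[0,0,-0.012],[0,0,0],0.03],[[0,0,-0.012],[0,0,0],0.03],[[0,0,-0.012],[0,0,0],0.03],[[0,0,-0.01],[0,0,0],0.03],[[0,0,-0.007],[0,0,0],0.03],[[0,0,0],[0,0,0],0.03]]'
python3 look.py wrist w29
python3 look.py scene s29 280 130 120 120 5
python3 - <<'E'
from h import *
p,Rm,o=obs();print(p,o['ft_force'],o['width'],RH.T@(p-hook0))
E
```

```text
t: 32.15
ee_pos: [523.2, 171.5, 184.3]
orientation: [2.018, 0.389, -2.008]
ft_force: [0.0, 0.1, -1.3]
width: 45.9
[523.2227 171.519  184.2908] [ 2.0175  0.3893 -2.008 ]
[522.0764 171.113  184.1335] [ 2.0164  0.3892 -2.0091]
[521.3734 170.8493 184.0893] [-1.0539 -0.6328 -1.3146] 45.711468770122494 [-120.0375    0.8802  184.0893]
```

View pics/w29.png

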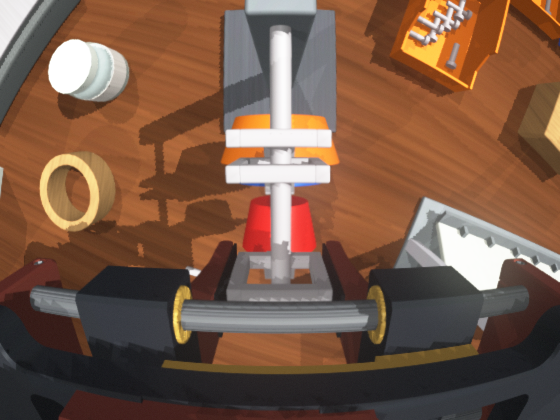

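View pics/s29.png

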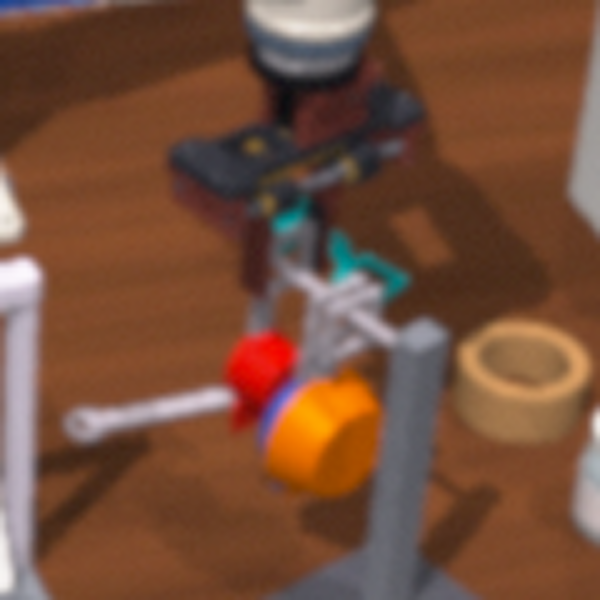

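```bash

python3 -m crank '[[[0.004,0,0],[0,0,0],0.03],[[0.004,0,0],[0,0,0],0.03],[[0.003,0,0],[0,0,0],0.03],[[0.001,0,0],[0,0,0],0.03],[[0,0,0],[0,0,0],0.03],[[0,0,-0.005],[0,0,0],0.03],[[0,0,-0.006],[0,0,0],0.03],[[0,0,-0.004],[0,0,0],0.03]]'
python3 look.py wrist w30
python3 look.py scene s30 280 130 120 120 5
python3 - <<'E'
from h import *
p,Rm,o=obs();print(p,o['ft_force'],o['width'],RH.T@(p-hook0))
E
```

```text
t: 32.92
ee_pos: [536.6, 176.9, 172.9]
orientation: [2.018, 0.389, -2.008]
ft_force: [-0.0, 0.5, -1.0]
width: 46.2
[536.6311 176.8648 172.8807] [ 2.0181  0.3892 -2.0077]
[537.2226 177.0845 172.856 ] [ 2.0187  0.3893 -2.0072]
[536.5952 176.836  172.6989] [ 0.135  -0.553  -0.9226] 45.92924954476252 [-103.6815    0.7288  172.6989]
```

View pics/s30.png

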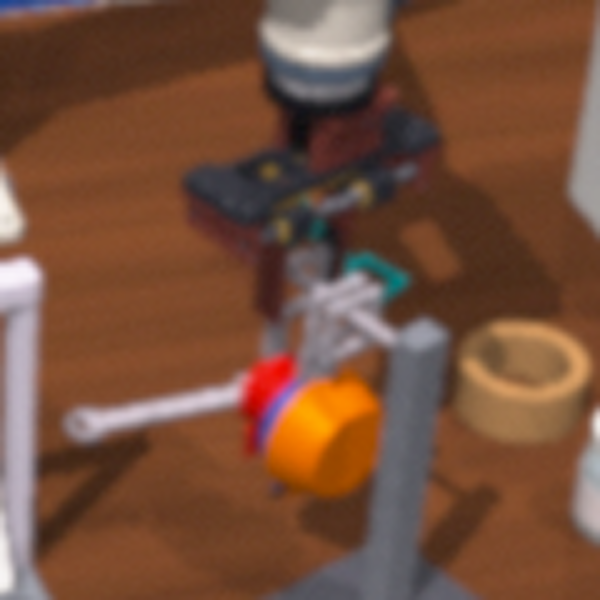

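View pics/w30.png

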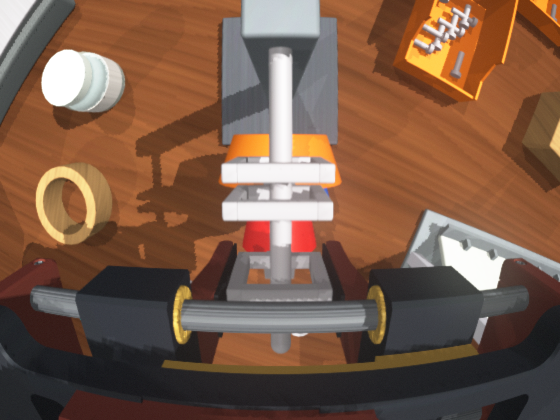

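Entering centrally. Slide in 15 mm and lower a little.

```bash

python3 -m crank '[[[0,0,-0.004],[0,0,0],0.03],[[0,0,-0.004],[0,0,0],0.03],[[0,0,-0.004],[0,0,0],0.03],[[0.001,0,-0.003],[0,0,0],0.03],[[0.001,0,0],[0,0,0],0.03],[[0.001,0,0],[0,0,0],0.03],[[0,0,0],[0,0,0],0.03],[[0,0,0],[0,0,0],0.03]]'
python3 look.py wrist w31
python3 look.py scene s31 280 130 120 120 5
python3 - <<'E'
from h import *
p,Rm,o=obs();print(p,o['ft_force'],o['width'],RH.T@(p-hook0))
E
```

```text
t: 33.68
ee_pos: [549.1, 181.9, 169.4]
orientation: [2.016, 0.389, -2.009]
ft_force: [-1.1, 0.2, -1.0]
width: 45.4
[549.1247 181.9324 169.366 ] [ 2.0163  0.389  -2.0093]
[549.1793 181.9666 169.4724] [ 2.0165  0.3891 -2.0091]
[549.266  181.9846 169.5774] [-0.7659  0.6929 -1.2226] 45.65030924512656 [-90.0046   0.756  169.5774]
```

View pics/s31.png

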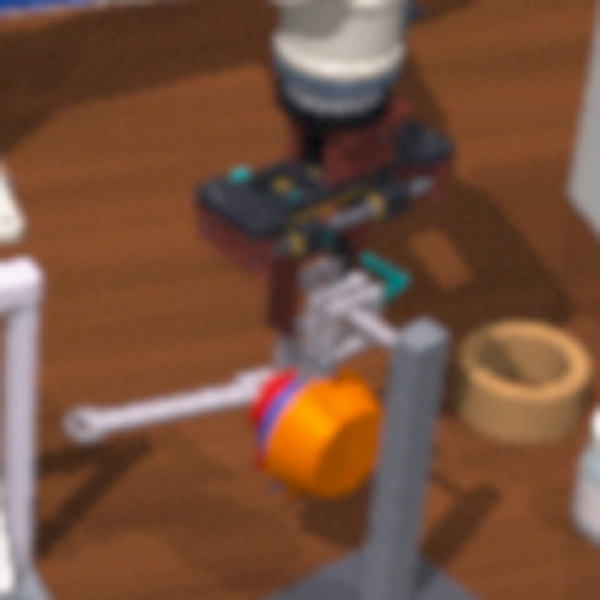

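View pics/w31.png

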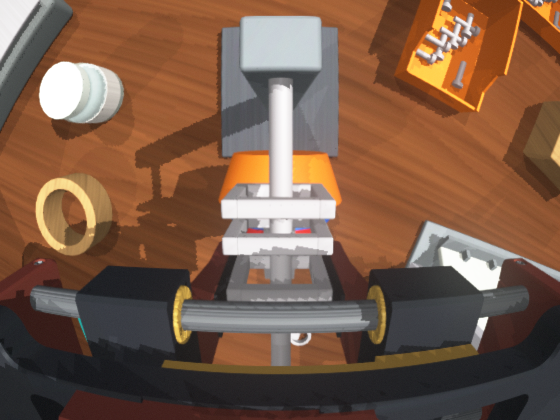

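```bash

python3 -m crank '[[[0.001,0,-0.0015],[0,0,0],0.03],[[0.001,0,0],[0,0,0],0.03],[[0.001,0,0],[0,0,0],0.03],[[0,0,0],[0,0,0],0.03],[[0,0,0],[0,0,0],0.03],[[0,0,0],[0,0,0],0.03],[[0,0,0],[0,0,0],0.03],[[0,0,0],[0,0,0],0.03]]'
python3 - <<'E'
from h import *
p,Rm,o=obs();print(p,o['ft_force'],o['width'],RH.T@(p-hook0))
E
```

```text
t: 34.45
ee_pos: [551.1, 182.7, 167.0]
orientation: [2.018, 0.389, -2.008]
ft_force: [-0.8, 0.2, 4.7]
width: 45.9
[551.1155 182.6745 167.0464] [-0.7617  0.2165  4.7033] 45.878762937675106 [-88.0313   0.7027 167.0464]
```

Contact on the prong (force reversed to +4.7 N). Release and go up.

```bash

python3 -m crank '[[[0,0,0],[0,0,0],0.05],[[0,0,0],[0,0,0],0.055],[[0,0,0],[0,0,0],0.065],[[0,0,0],[0,0,0],0.075],[[0,0,0],[0,0,0],0.075],[[0,0,0],[0,0,0],0.075],[[-0.005,0,0],[0,0,0],0.075],[[-0.015,0,0],[0,0,0],0.075]]'
python3 -m crank '[[[-0.02,0,0],[0,0,0],0.075],[[-0.025,0,0],[0,0,0],0.075],[[-0.03,0,0],[0,0,0],0.075],[[-0.03,0,0],[0,0,0],0.075],[[-0.03,0,0],[0,0,0],0.075],[[-0.02,0,0.02],[0,0,0],0.075],[[0,0,0.03],[0,0,0],0.075],[[0,0,0.03],[0,0,0],0.075]]'
python3 -m crank '[[[0,0.02,0.03],[0,0,0],0.075],[[0,0.02,0.03],[0,0,0],0.075],[[0,0.03,0.02],[0,0,0],0.075],[[0,0.03,0],[0,0,0],0.075],[[0,0.03,0],[0,0,0],0.075],[[0,0.03,0],[0,0,0],0.075],[[0,0.01,0],[0,0,0],0.075],[[0,0,0],[0,0,0],0.075]]'
python3 look.py scene s33
python3 look.py scene s32 280 130 120 120 5
python3 look.py top t32 
python3 look.py wrist w32
python3 -c "
import cv2
d=cv2.imread('pics/t32.png')[160:240,160:260];cv2.imwrite('pics/t33.png',cv2.resize(d,None,fx=6,fy=6,interpolation=cv2.INTER_CUBIC))"
```

```text
t: 35.12
ee_pos: [549.3, 182.1, 185.0]
orientation: [2.013, 0.389, -2.013]
ft_force: [0.8, 0.8, 0.1]
width: 74.9
t: 35.78
ee_pos: [476.0, 152.6, 343.0]
orientation: [2.02, 0.39, -2.006]
ft_force: [0.2, -0.8, -0.3]
width: 74.9
t: 36.45
ee_pos: [465.4, -36.6, 341.1]
orientation: [2.019, 0.386, -2.011]
ft_force: [-0.6, 0.2, -0.1]
width: 75.3
[465.3865 -36.5502 341.1496] [ 2.0187  0.3859 -2.0105]
[464.8383 -35.2957 340.9802] [ 2.018   0.3876 -2.0107]
[464.5694 -34.5091 340.9008] [ 2.0171  0.389  -2.0102]
[464.4435 -34.0561 340.9093] [ 2.0165  0.39   -2.0094]
```

View pics/s32.png

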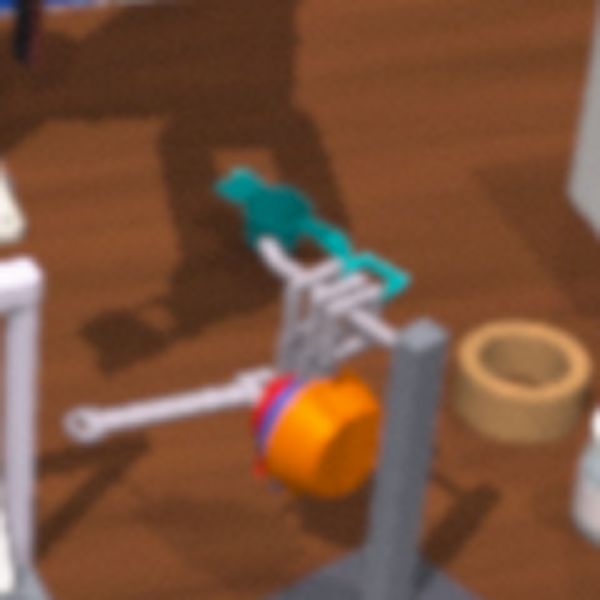

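View pics/t33.png

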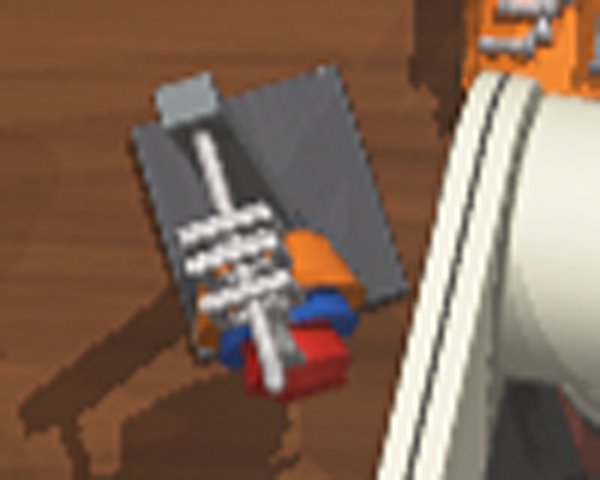

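View pics/w32.png

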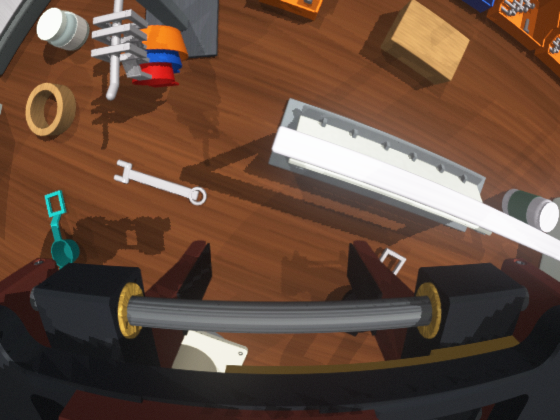

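View pics/s33.png

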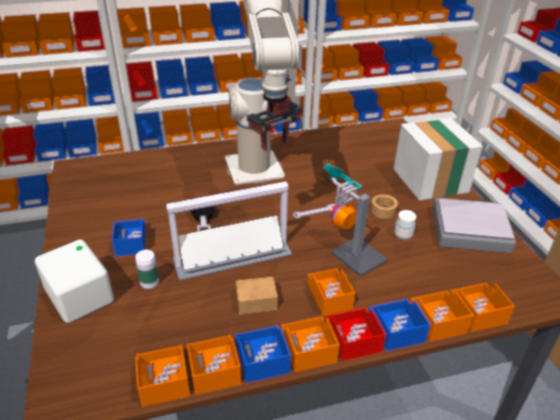

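View pics/t32.png

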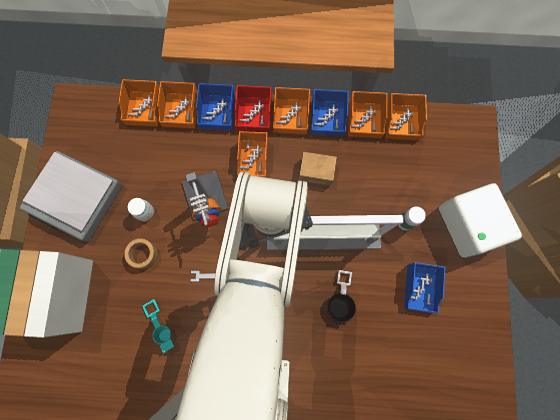

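```bash
python3 - <<'E'
from h import *
d=cv2.imread('pics/t32.png')
cr=d[185:225,180:230]
cv2.imwrite('pics/t34.png',cv2.resize(cr,None,fx=14,fy=14,interpolation=cv2.INTER_NEAREST))
s=cv2.imread('pics/s33.png')[185:240,320:375]
cv2.imwrite('pics/s34.png',cv2.resize(s,None,fx=10,fy=10,interpolation=cv2.INTER_CUBIC))
for x in(-52,-69.5,-88):
  for y in(-23,23): print(x,y,(proj('top',hk(x,247,y))[0]-[180,185])*14+7)
E
```

```text
-52 -23 [352.4058 137.1834]
-52 23 [143.4418 204.6843]
-69.5 -23 [375.9424 212.832 ]
-69.5 23 [166.3985 280.7449]
-88 -23 [400.9815 293.31  ]
-88 23 [190.8212 361.6627]
```

View pics/t34.png

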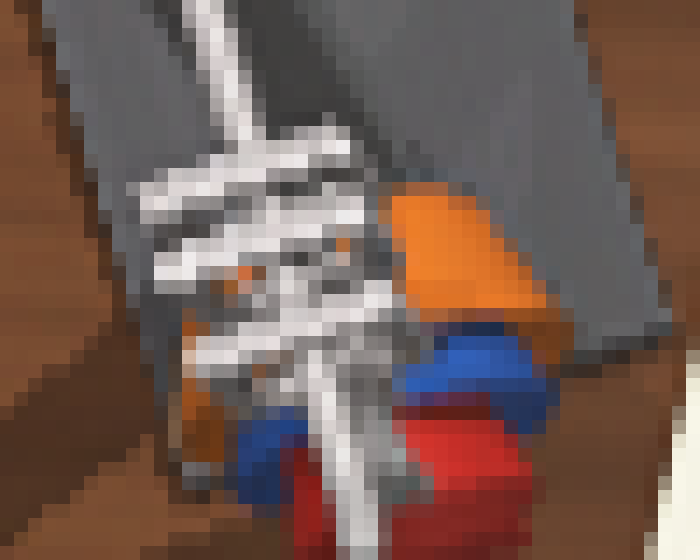

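View pics/s34.png

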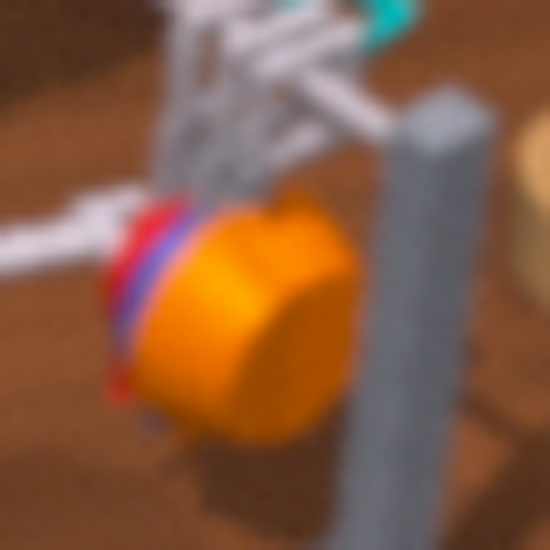

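```bash
python3 - <<'E'
from h import *
a=cv2.imread('pics/scene0.png');b=cv2.imread('pics/s33.png')
m=(cv2.absdiff(a,b).max(2)>60).astype(np.uint8);m[:, :]=cv2.morphologyEx(m,cv2.MORPH_OPEN,np.ones((3,3)))
n,l,s,c=cv2.connectedComponentsWithStats(m)
print([list(x) for x in s[1:] if x[4]>15])
print(workorder.close_job())
E
```

```text
[[np.int32(244), np.int32(0), np.int32(37), np.int32(38), np.int32(892)], [np.int32(283), np.int32(0), np.int32(7), np.int32(11), np.int32(72)], [np.int32(297), np.int32(0), np.int32(13), np.int32(34), np.int32(247)], [np.int32(329), np.int32(0), np.int32(68), np.int32(28), np.int32(1115)], [np.int32(268), np.int32(15), np.int32(26), np.int32(40), np.int32(425)], [np.int32(361), np.int32(30), np.int32(17), np.int32(6), np.int32(75)], [np.int32(377), np.int32(36), np.int32(59), np.int32(36), np.int32(1250)], [np.int32(250), np.int32(38), np.int32(5), np.int32(8), np.int32(35)], [np.int32(252), np.int32(47), np.int32(4), np.int32(7), np.int32(24)], [np.int32(250), np.int32(54), np.int32(51), np.int32(79), np.int32(1303)], [np.int32(243), np.int32(57), np.int32(21), np.int32(22), np.int32(290)], [np.int32(277), np.int32(62), np.int32(12), np.int32(7), np.int32(67)], [np.int32(422), np.int32(64), np.int32(7), np.int32(4), np.int32(26)], [np.int32(406), np.int32(73), np.int32(20), np.int32(8), np.int32(110)], [np.int32(263), np.int32(82), np.int32(4), np.int32(5), np.int32(19)], [np.int32
[... 814 characters left out ...]
.int32(168), np.int32(12), np.int32(10), np.int32(75)], [np.int32(344), np.int32(182), np.int32(12), np.int32(9), np.int32(55)], [np.int32(333), np.int32(188), np.int32(21), np.int32(36), np.int32(430)], [np.int32(252), np.int32(207), np.int32(15), np.int32(11), np.int32(92)], [np.int32(221), np.int32(214), np.int32(15), np.int32(10), np.int32(96)], [np.int32(189), np.int32(223), np.int32(8), np.int32(7), np.int32(42)], [np.int32(255), np.int32(228), np.int32(18), np.int32(24), np.int32(336)], [np.int32(222), np.int32(232), np.int32(23), np.int32(27), np.int32(477)], [np.int32(187), np.int32(236), np.int32(29), np.int32(30), np.int32(685)]]
the job is handed in; nothing more can be done
None
```

All three scoops now hang on the prong: orange innermost, then blue, then red, with their mouths towards the free end. Each smaller pan is nested inside the next larger one. I handed the job in at about 36.7 s.

**Placement:** In the last top view the eyes measure about 52, 68 and 88 mm from the column. The blue eye sits about 16 mm from the orange one, slightly closer than the 18 to 20 mm you gave. The red eye is about 20 mm from the blue one.

**Other objects:** Comparing the first and last scene pictures, I could attribute every change to the arm, its shadow or the three scoops. A few small changed spots lie on or beside the turquoise scoop; I put these down to the arm's shadow. The gripper was touching nothing at hand-in. Wrist forces I read stayed below about 9 N, sampled between moves rather than continuously.

**What went wrong or disagreed:**
- **Wrist limit:** the first approach stopped at joint 6's limit, so I turned the tool half a turn about its axis.
- **Fingertip position:** the fingertips turned out to be about 38 mm short of the reported TCP, as the wrist and scene cameras both showed. The first close shut on nothing just above the orange eye. I allowed for the offset from then on, and every later grasp held.

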